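# Load the ultrasonic cleaner on the board-repair bench

## Task

Load the ultrasonic cleaner for the next wash: while the wire basket still stands on the bench, put the rack of circuit boards upright in its larger compartment and the screw canister upright in its smaller one, then lift the loaded basket by its handle down onto the floor of the tank (either way round), and last set the lid squarely over the tank. Set things down rather than dropping them, and leave the tape roll, the tip-cleaner tin and the blue bit box where they are.

Things in the scene. Friction and masses are not known exactly. Their poses are not given: they have to be found in the camera images.
- cleaner: Fixed tabletop ultrasonic cleaner, dry: white housing 132 (x) x 200 (y) x 115 mm high, dark control panel on its -x face. Steel tank open on top, 96 (x) x 160 (y) mm, centred, 60 mm deep, its flat floor at z = 55 mm. Flat rim at z = 115 mm, 18 to 20 mm wide. Origin: centre of the underside.
- basket: Loose steel wire basket 80 (x) x 140 (y) mm, 0.24 kg; walls 3 mm thick, 36 high; floor inside at z = 9. A cross wall at y = 11 to 15 mm, 36 high, leaves a larger compartment (78 x 74 mm, centre y = -28) and a smaller one (52 x 74, centre y = +41). Over the cross wall the black handle bar: along x, 48 long, 12 thick, z = 62 to 78, centre y = +13. Origin: centre of the underside.
- rack: Loose rack with four upright green circuit boards (one piece, 0.14 kg): base 56 (x) x 62 (y) mm, boards up to z = 32, orange grip bar along y on top, 62 long, 10 thick, z = 37 to 50, over the middle. Same when turned half round. Fits the larger compartment with its y along the basket's y. Origin: centre of the underside.
- canister: Loose closed round mesh canister for screws, steel with brass cap, 0.11 kg: 36 mm diameter, 37 high, and on top a black knob 15 mm in diameter, z = 37 to 50. Origin: centre of the underside.
- lid: Loose dark grey lid, right way up, 0.22 kg: flat flange 120 (x) x 184 (y) x 5 mm, raised top to z = 29 (hollow below, 26 mm clear), on it a black bar grip 22 thick (x), 46 long (y), z = 29 to 50. Lies flat on the cleaner's rim, long side along the tank's, overlapping the opening by 12 mm all round. Same when turned half round. Origin: centre of the underside.
- tape: Bystander: roll of amber tape lying flat, 52 mm diameter, 14 mm high. Origin: centre of the underside.
- tip_tin: Bystander: round dark tip-cleaner tin with brass filling, 58 mm diameter, 40 mm high. Origin: centre of the underside.
- bit_box: Bystander: flat blue box of driver bits, 30 x 110 x 17 mm. Origin: centre of the underside.
Things that resemble listed ones, but are neither listed nor needed, are in the scene too. Leave any red look-alike of the basket alone. Leave any purple look-alike of the rack alone.

How it is judged:
On the way, in this order (a step that is already met when the one before it is completed fails the run):
1. board rack in the larger compartment and canister in the smaller one, both upright, the basket still standing on the bench (x of rack in the frame of basket between -0.014 and 0.014 m and y of rack in the frame of basket between -0.042 and -0.014 m and z of rack in the frame of basket between 0.004 and 0.014 m and angle between rack's own z axis and vertical below 0.1 rad and x of canister in the frame of basket between -0.022 and 0.022 m and y of canister in the frame of basket between 0.028 and 0.054 m and z of canister in the frame of basket between 0.004 and 0.014 m and angle between canister's own z axis and vertical below 0.12 rad and height (world z) of basket below 0.008 m and angle between basket's own z axis and vertical below 0.06 rad), for 0.2 s.
2. the loaded basket stands on the floor of the tank, both things still upright in their compartments (x of rack in the frame of basket between -0.014 and 0.014 m and y of rack in the frame of basket between -0.042 and -0.014 m and z of rack in the frame of basket between 0.004 and 0.014 m and angle between rack's own z axis and vertical below 0.1 rad and x of canister in the frame of basket between -0.022 and 0.022 m and y of canister in the frame of basket between 0.028 and 0.054 m and z of canister in the frame of basket between 0.004 and 0.014 m and angle between canister's own z axis and vertical below 0.12 rad and x of basket in the frame of cleaner between -0.013 and 0.013 m and y of basket in the frame of cleaner between -0.015 and 0.015 m and z of basket in the frame of cleaner between 0.05 and 0.061 m and angle between basket's own z axis and vertical below 0.06 rad), for 0.2 s.
3. the lid lies flat and squarely on the rim over the tank (x of lid in the frame of cleaner between -0.01 and 0.01 m and y of lid in the frame of cleaner between -0.01 and 0.01 m and z of lid in the frame of cleaner between 0.111 and 0.119 m and angle between lid's own z axis and vertical below 0.04 rad and angle between the x axis of lid and the x axis of cleaner, either way round below 0.09 rad and x of basket in the frame of cleaner between -0.013 and 0.013 m and y of basket in the frame of cleaner between -0.015 and 0.015 m and z of basket in the frame of cleaner between 0.05 and 0.061 m and angle between basket's own z axis and vertical below 0.06 rad), for 0.2 s.
At the end, for the whole second after the job is handed in: Rack (within 14 mm) and canister (22 mm in x, 13 in y) on the floor of their compartments, upright to 0.1 rad; basket level on the tank floor; lid flat on the rim, within 10 mm each way and 0.09 rad of square (either way round); all released and at rest (all of step 3 and x of rack in the frame of basket between -0.014 and 0.014 m and y of rack in the frame of basket between -0.042 and -0.014 m and z of rack in the frame of basket between 0.004 and 0.014 m and angle between rack's own z axis and vertical below 0.1 rad and x of canister in the frame of basket between -0.022 and 0.022 m and y of canister in the frame of basket between 0.028 and 0.054 m and z of canister in the frame of basket between 0.004 and 0.014 m and angle between canister's own z axis and vertical below 0.12 rad and linear speed of each of rack, canister, basket, lid below 0.02 m/s); the robot touches nothing.
It fails at once if the tape roll, the tip-cleaner tin or the bit box is moved by more than 30 mm (distance of any of tape, tip_tin, bit_box from where it was at the start of the episode above 0.03 m).
It fails at once if the rack, canister, basket or lid is dropped (falls freely at more than 0.8 m/s, that is by over 3 cm) ((linear speed of rack above 0.8 m/s and contact force between rack and anything else below 0.02 N) or (linear speed of canister above 0.8 m/s and contact force between canister and anything else below 0.02 N) or (linear speed of basket above 0.8 m/s and contact force between basket and anything else below 0.02 N) or (linear speed of lid above 0.8 m/s and contact force between lid and anything else below 0.02 N)).
It also fails if it takes over 128 s, if anything falls off the work surface, if the arm or the gripper's body presses on something with over 40 N, if the wrist force passes 120 N, or if a joint passes its speed limit or range.

## Robot

A 7-joint arm with a two-finger parallel gripper is mounted at the origin on the work surface. World frame = base frame: x ahead of the robot, y to its left, z up, the work surface at z = 0. Lengths are in m, angles in rad, forces in N, time in s.
With the tool pointing down it reaches from about 0.4 to 0.875 m from the base axis. Payload 6.5 kg.
Tool frame: the origin (TCP) lies between the finger pads; the fingertips stand 14 mm ahead of it and the grasp point (between the pads) lies 5 mm behind it (arm.tcp_to_tips is the y of the fingertips in the tool frame, in m); y points along the fingers, x is the direction in which the jaws open and shut, and the axes are right-handed (so a half turn about y gives the same grasp; the last joint's range is limited). The gripper opens to 88 mm and grips with 3 to 60 N. Pads are 18 mm wide; open, the fingers measure 123 mm over their backs; the gripper's body (75 mm by 187 mm) begins 45 mm behind the grasp point.
Start: joints at [-1.255, 0.536, -0.004, 1.538, 0.003, 1.067, -0.071], TCP at [0.242, 0.603, 0.23] pointing down, gripper open.
Joint ranges: [-2.7, 2.7], [-0.37, 2.16], [-1.27, 1.26], [0.24, 2.4], [-1.31, 4.45], [0.19, 1.91], [-2.76, 2.76]. Speed limits (rad/s): [2.39, 2.39, 3.14, 3.14, 3.14, 3.14, 3.14].

## Interface

Orientations are given as a unit quaternion [w, x, y, z].
In Python, from plant import arm gives the robot as it stands. The module is installed in compiled form; this text tells all that it offers.
- The arm moves only by the tool send_rows, never from a script. Its argument "rows" is text: rows parted by semicolons, each of 7 numbers parted by spaces: the opening, from -1 (shut) to 1 (fully open), then the shift along the tool's x, y, z as a fraction of full scale, then the turn, a rotation vector about the tool's x, y, z as a fraction of full scale. A call has 1 to 5 rows; each row is the pose to reach, as a shift and turn from the pose commanded when the call began, along the tool's axes at that moment; what a row does not reach only later rows make up. Full scale, the value 1, is 0.15 m for a shift and 60 degrees for a turn. A row lasts 1/10 s, in which the tool goes at most 50 mm and 8.59 degrees, less where a joint would pass 70% of its speed; a pose out of reach is approached as far as the arm can. A call with a number of a shift or a turn outside -1 to 1 is refused whole. A call with a gripper value outside its range is refused whole. The fingers move at their own pace and stop on an object; "force" is the grip in N (left out, the last holds). Time passes only in rows, so rows that repeat a pose let the fingers close. It gives the time, the measured TCP pose, the force and the opening at its end, in the units of the state.
- arm.get_state(): the state, without advancing time (a new reading comes with each control period).
- arm.capture(name): name is "scene" or "top" or "wrist"; returns (picture, depth): 384x512x3 uint8, blue, green, red; 384x512 float32, m along the optical axis (not along the pixel's ray), 0 where there is no reading.
- arm.get_calibration(name): a dict with "vfov" (degrees; the focal length in pixels is half the picture's height over the tangent of half this angle, whatever the lens; pixels are square), "cx", "cy" (the principal point, pixels), "xyz" and "rotation" of the camera in the world; the wrist camera has in their place "mount" (4x4, takes a point from camera to tool coordinates, whose origin is the TCP and whose axes are the tool frame's). Camera axes: x right, y up, looking along -z (the intrinsics and any distortion apply to the point x, -y, -z); pixel columns grow to the right and rows downward; lengths in m; the calibration is good to about 2 mm. A picture is of the moment at which its call begins: read the wrist's pose just before it. get_calibration takes no time and is no camera call.
- arm.hand_in(): hands the job in, once; it reports no verdict.
The state is a dict: "t": time; "joint_positions": joint angles; "qd": joint speeds; "joint_torque": joint torques, N m; "eef_pos": TCP position; "tool_rot": TCP orientation; "force": force on the tool from outside, world axes, zero at the start; "wrist_torque": the same for the moment, N m; "finger_gap": finger opening in m.
Only numpy, scipy, OpenCV 4.12 (cv2) and the standard library are available. Lean on these libraries where they do the work, as an engineer would, in place of code of your own. Each camera call takes 0.05 s, during which the arm holds its last target.

## Working session

There is one attempt and no reset: what is moved stays moved. The work goes in short steps, Python scripts to look and compute and a tool call to move; the robot and the scene stay as the last step left them, time stands still between calls to the robot, and variables do not carry over. Pictures are saved under pics/ and viewed, and the job is handed in when it is done.

Besides the shell and the picture viewer there is one more tool, called after "Call:" by a JSON object that holds its "op" and its "data", one argument or row to a line. send_rows: Moves the arm, as the interface text tells. Its arguments: {"type":"object","properties":{"rows":{"type":"string"},"force":{"type":"number"}},"required":["rows"]}

```bash
mkdir -p pics; ls; python3 - <<'E'
from plant import arm
import cv2, numpy as np
s=arm.get_state(); print({k:np.round(v,4) for k,v in s.items()}, arm.tcp_to_tips)
for n in ("scene","top","wrist"):
    p,d=arm.capture(n); cv2.imwrite(f"pics/{n}0.png",p); np.save(f"{n}0.npy",d); c=arm.get_calibration(n); print(n,c)
E
```

```text
pics
{'t': np.float64(0.0), 'joint_positions': array([-1.2552,  0.5372, -0.0044,  1.5389,  0.0026,  1.0673, -0.0712]), 'qd': array([ 0.0012, -0.0003, -0.0008, -0.001 ,  0.0005, -0.0011,  0.0001]), 'joint_torque': array([ 2.00000e-04, -5.70990e+01,  9.90900e-01, -2.51601e+01,
       -5.63000e-02,  1.80000e-02,  2.00000e-04]), 'eef_pos': array([0.242 , 0.6026, 0.2294]), 'tool_rot': array([-0.5854,  0.5862,  0.3956, -0.3965]), 'force': array([-0.5467, -0.2529, -0.1201]), 'wrist_torque': array([0.0187, 0.0006, 0.0001]), 'finger_gap': np.float64(0.0883)} 0.014
scene {'vfov': 44.57189031219383, 'cx': 254.87496285012767, 'cy': 190.14136608240153, 'xyz': array([ 0.97699657, -0.85419418,  0.70274267]), 'rotation': array([0.86006459, 0.45155014, 0.11047886, 0.21020418])}
top {'vfov': 56.92712476292757, 'cx': 257.02120021070857, 'cy': 188.41058634215003, 'xyz': array([0.36919206, 0.03990514, 0.97779273]), 'rotation': array([-0.69834633, -0.06057404,  0.05534794,  0.71104134])}
wrist {'vfov': 61.147399912641056, 'cx': 252.55410706708378, 'cy': 190.64128564073286, 'mount': array([[ 9.99998996e-01,  1.29675497e-03, -5.71691620e-04,
         1.49587486e-04],
       [-9.23880883e-04,  2.90620621e-01, -9.56837918e-01,
        -1.53288308e-01],
       [-1.07463895e-03,  9.56837485e-01,  2.90621527e-01,
         7.54334228e-02],
       [ 0.00000000e+00,  0.00000000e+00,  0.00000000e+00,
         1.00000000e+00]])}
```

View pics/scene0.png

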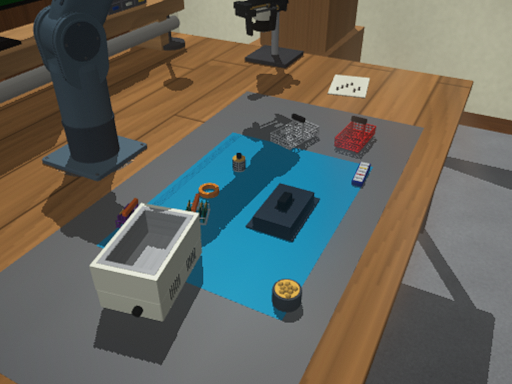

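View pics/top0.png

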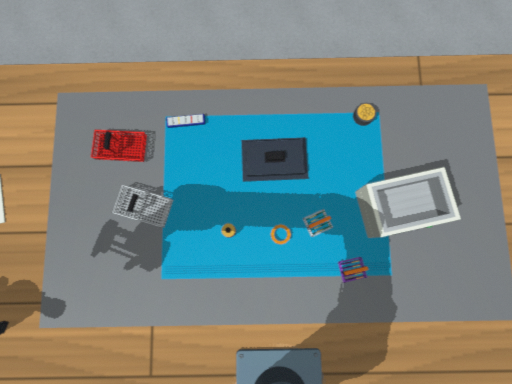

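View pics/wrist0.png

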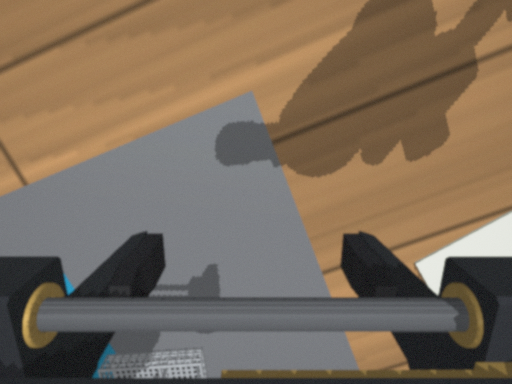

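Top view: the grey wire basket is at (142,204), with a red look-alike at (120,145). The real rack (white and green) is at (318,222), with a purple look-alike at (353,269). The canister is at (228,230), lid (274,158), cleaner (413,202), tape (281,234), tin (366,112) and bit box (186,120).

```bash
cat > h.py <<'E'
import numpy as np, cv2
from scipy.spatial.transform import Rotation as R
from plant import arm
def rot(q): return R.from_quat([q[1],q[2],q[3],q[0]])
def pose(name, st=None):
    c=arm.get_calibration(name); f=192/np.tan(np.radians(c['vfov'])/2)
    if 'mount' in c:
        st=st or arm.get_state(); Rt=rot(st['tool_rot']).as_matrix()
        M=c['mount']; Rw=Rt@M[:3,:3]; t=Rt@M[:3,3]+st['eef_pos']
    else: Rw=rot(c['rotation']).as_matrix(); t=np.array(c['xyz'])
    return Rw,t,f,c['cx'],c['cy']
def ray(P,u,v):
    Rw,t,f,cx,cy=P; u=np.asarray(u,float);v=np.asarray(v,float)
    d=np.stack([(u-cx)/f,-(v-cy)/f,-np.ones_like(u)],-1); return d@Rw.T
def onplane(P,u,v,z):
    d=ray(P,u,v); t=P[1]; s=(z-t[2])/d[...,2]; return t+d*s[...,None]
def cloud(P,depth):
    v,u=np.mgrid[0:depth.shape[0],0:depth.shape[1]]
    return P[1]+ray(P,u,v)*depth[...,None]
def px(P,pt):
    Rw,t,f,cx,cy=P; c=(np.asarray(pt)-t)@Rw; return np.stack([cx+f*c[...,0]/-c[...,2], cy-f*c[...,1]/-c[...,2]],-1)
def snap(name,fn):
    st=arm.get_state(); P=pose(name,st); p,d=arm.capture(name); cv2.imwrite(f'pics/{fn}.png',p); np.savez(fn+'.npz',p=p,d=d,R=P[0],t=P[1],k=P[2:]); return P,p,d
def load(fn):
    z=np.load(fn+'.npz'); return (z['R'],z['t'],*z['k']),z['p'],z['d']
def move(dp_world=(0,0,0),st=None):
    "world shift in tool units"
    st=st or arm.get_state(); return rot(st['tool_rot']).inv().apply(dp_world)/0.15
E
python3 - <<'E'
from h import *
P=pose('top'); p=cv2.imread('pics/top0.png'); d=np.load('top0.npy'); C=cloud(P,d)
for (u,v) in [(75,300),(250,300),(450,300),(300,130),(470,110),(80,110)]: print(u,v,C[v,u].round(4))
hsv=cv2.cvtColor(p,cv2.COLOR_BGR2HSV)
boxes={'basket':(105,175,180,235),'canister':(215,218,243,245),'rack':(298,203,338,242),'lid':(235,130,315,190),'cleaner':(355,160,470,245),'tape':(265,220,297,250)}
for n,(a,b,c,e) in boxes.items():
    S=C[b:e,a:c]; z=S[...,2]
    print(n,'zmax',z.max().round(4))
    for lo,hi in ((.004,.03),(.03,.055),(.055,.09),(.1,.13)):
        m=(z>lo)&(z<hi)
        if m.sum()<8: continue
        r=cv2.minAreaRect(S[m][:,:2].astype(np.float32)); print('  ',lo,m.sum(),np.round(r[0],4),np.round(r[1],4),round(r[2],1),'medz',np.median(z[m]).round(4))
big=[cv2.resize(p[b:e,a:c],(250,250),interpolation=cv2.INTER_CUBIC) for n,(a,b,c,e) in boxes.items()]
cv2.imwrite('pics/crops.png',np.vstack([np.hstack(big[:3]),np.hstack(big[3:])]))
E
```

```text
75 300 [ 0.2378  0.5387 -0.003 ]
250 300 [ 0.2305  0.0697 -0.001 ]
450 300 [ 2.222e-01 -4.601e-01 -3.000e-04]
300 130 [ 0.6993 -0.0808 -0.0007]
470 110 [ 0.75   -0.5747 -0.002 ]
80 110 [ 7.730e-01  5.586e-01 -6.000e-04]
basket zmax 0.9778
   0.004 1208 [0.4935 0.3697] [0.1844 0.1657] 89.9 medz 0.0083
   0.03 277 [0.4853 0.356 ] [0.1419 0.081 ] 73.0 medz 0.035
   0.055 108 [0.4883 0.3677] [0.0138 0.0462] 75.9 medz 0.0759
canister zmax 0.9778
   0.004 10 [0.4198 0.1178] [0.0396 0.064 ] 19.0 medz 0.0116
   0.03 149 [0.4154 0.1234] [0.0342 0.034 ] 62.7 medz 0.0366
rack zmax 0.9778
   0.004 121 [ 0.4319 -0.1181] [0.1069 0.0785] 73.7 medz 0.0197
   0.03 142 [ 0.4321 -0.1175] [0.0437 0.0618] 23.3 medz 0.0474
lid zmax 0.9778
   0.004 2007 [ 0.611  -0.0029] [0.2155 0.1644] 87.7 medz 0.0271
   0.03 368 [ 0.6128 -0.0053] [0.0928 0.157 ] 1.8 medz 0.0316
cleaner zmax 0.9778
   0.004 150 [ 0.4858 -0.3782] [0.3141 0.2288] 88.5 medz 0.0166
   0.03 1301 [ 0.4671 -0.3264] [0.1302 0.1857] 8.7 medz 0.0535
   0.055 1297 [ 0.4665 -0.3269] [0.1318 0.186 ] 8.6 medz 0.0571
   0.1 2157 [ 0.4733 -0.3364] [0.1321 0.2019] 11.4 medz 0.114
tape zmax 0.9778
   0.004 172 [ 0.4016 -0.0111] [0.0706 0.0614] 5.4 medz 0.0127
```

View pics/crops.png

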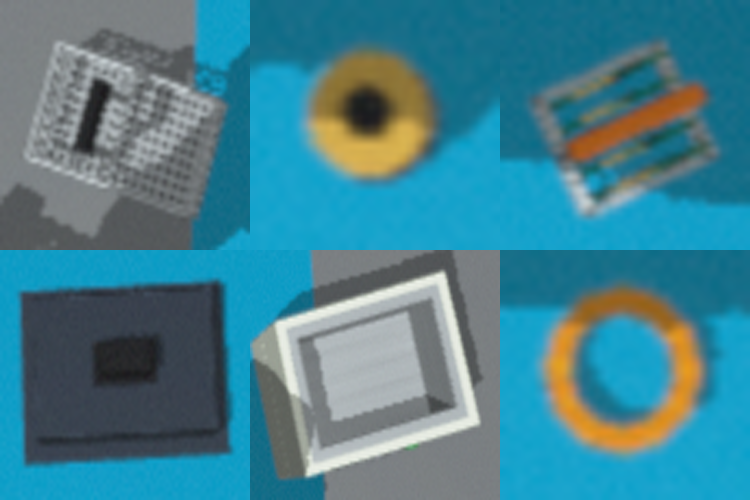

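```bash
cat >> h.py <<'E'
def jaw(st=None):
    st=st or arm.get_state(); M=rot(st['tool_rot']).as_matrix(); return np.degrees(np.arctan2(M[1,0],M[0,0]))
def plan(x,y,z,yaw=None):
    "print shift/turn fractions to reach tool-down pose with jaw axis at yaw deg (mod 180, nearest unless 360 away)"
    st=arm.get_state(); Rt=rot(st['tool_rot']); 
    if yaw is None: yaw=jaw(st)
    dy=(yaw-jaw(st)+90)%180-90; a=np.radians(jaw(st)+dy)
    X=np.array([np.cos(a),np.sin(a),0]);Y=np.array([0,0,-1.]);G=np.stack([X,Y,np.cross(X,Y)],1)
    rv=(Rt.inv()*R.from_matrix(G)).as_rotvec(degrees=True)/60
    s=Rt.inv().apply(np.array([x,y,z])-st['eef_pos'])/0.15
    print('t',round(st['t'],2),'at',st['eef_pos'].round(4),'jaw',jaw(st).round(1),'gap',round(float(st['finger_gap']),4),'q',st['joint_positions'].round(2))
    print('SHIFT',s.round(3),'TURN',rv.round(3),'dyaw',round(dy,1),'rows>=',np.ceil(max(np.linalg.norm(s)*3,abs(np.linalg.norm(rv))*60/8.59)))
E
python3 - <<'E'
from h import *
P=pose('top'); p=cv2.imread('pics/top0.png'); hsv=cv2.cvtColor(p,cv2.COLOR_BGR2HSV)
def rect(box,lo,hi,z,nm):
    a,b,c,e=box; m=cv2.inRange(hsv[b:e,a:c],lo,hi); v,u=np.nonzero(m); w=onplane(P,u+a,v+b,z)[:,:2].astype(np.float32)
    r=cv2.minAreaRect(w); ev,V=np.linalg.eigh(np.cov(w.T)); print(nm,len(u),w.mean(0).round(4),np.round(r[0],4),np.round(r[1],4),round(r[2],1),'pca',np.degrees(np.arctan2(V[1,1],V[0,1])).round(1))
rect((298,203,338,242),(5,150,100),(14,255,255),.05,'rackbar')
rect((215,218,243,245),(0,0,0),(180,255,50),.05,'knob')
rect((215,218,243,245),(15,100,70),(35,255,255),.037,'cap')
rect((255,145,292,170),(0,0,0),(180,255,32),.05,'lidgrip')
rect((120,185,150,220),(0,0,0),(180,255,45),.078,'handle')
st=arm.get_state(); print(jaw(st)); 
plan(0.432,-0.118,0.2,23.3)
E
```

```text
rackbar 65 [ 0.4314 -0.1146] [ 0.4316 -0.1152] [0.0073 0.0578] 23.2 pca 113.1
knob 12 [0.4158 0.1243] [0.4158 0.1243] [0.0074 0.0073] 44.5 pca 56.3
cap 115 [0.4148 0.1232] [0.4151 0.1241] [0.0319 0.0315] 89.0 pca 47.0
lidgrip 15 [ 0.6036 -0.0096] [ 0.6039 -0.0096] [0.0176 0.045 ] 24.5 pca 103.1
handle 61 [0.4877 0.3654] [0.488  0.3653] [0.0099 0.0409] 73.6 pca 163.2
68.13075368689903
t 0.15 at [0.242  0.6027 0.2296] jaw 68.1 gap 0.0883 q [-1.26  0.54 -0.    1.54  0.    1.07 -0.07]
SHIFT [-3.987  0.203 -2.965] TURN [ 0.001  0.747 -0.001] dyaw -44.8 rows>= 15.0
```

```bash
python3 -c "
from h import *
plan(0.46,0.36,0.25,68)"
```

```text
t 0.15 at [0.242  0.6027 0.2296] jaw 68.1 gap 0.0883 q [-1.26  0.54 -0.    1.54  0.    1.07 -0.07]
SHIFT [-0.961 -0.134 -1.951] TURN [ 0.     0.002 -0.001] dyaw -0.1 rows>= 7.0
```

Call:
{"op": "send_rows", "data": {
  "rows": "1 -0.48 -0.067 -0.975 0 0 0;1 -0.48 -0.067 -0.975 0 0 0;1 -0.48 -0.067 -0.975 0 0 0;1 -0.48 -0.067 -0.975 0 0 0"
}}

```text
t: 0.55
eef_pos: [0.3565, 0.4765, 0.2406]
tool_rot: [-0.586, 0.589, 0.394, -0.393]
force: [0.1, -0.2, 0.1]
finger_gap: 0.088
```

Call:
{"op": "send_rows", "data": {
  "rows": "1 -0.48 -0.067 -0.975 0 0 0;1 -0.48 -0.067 -0.975 0 0 0;1 -0.48 -0.067 -0.975 0 0 0;1 -0.48 -0.067 -0.975 0 0 0;1 -0.48 -0.067 -0.975 0 0 0"
}}

```text
t: 1.05
eef_pos: [0.4617, 0.3585, 0.2504]
tool_rot: [-0.586, 0.587, 0.395, -0.395]
force: [-0.2, 1.0, 0.1]
finger_gap: 0.0882
```

```bash
python3 - <<'E'
from h import *
P,p,d=snap('wrist','w1'); C=cloud(P,d); z=C[...,2]
m=(z>.031)&(z<.05)&(abs(C[...,0]-.486)<.08)&(abs(C[...,1]-.356)<.09)
r=cv2.minAreaRect(C[m][:,:2].astype(np.float32)); print(m.sum(),r)
m=(z>.06)&(z<.085)&(abs(C[...,0]-.486)<.08)&(abs(C[...,1]-.356)<.09)
r=cv2.minAreaRect(C[m][:,:2].astype(np.float32)); print(m.sum(),r)
plan(0.44,0.12,0.25,35)
E
```

```text
1259 ((0.4855668842792511, 0.3583850562572479), (0.14100274443626404, 0.08115588128566742), 72.78005981445312)
511 ((0.48892098665237427, 0.3708653748035431), (0.012016428634524345, 0.047373682260513306), 72.89839935302734)
t 1.1 at [0.4597 0.3609 0.2502] jaw 68.1 gap 0.088 q [-0.8   0.4   0.07  1.7  -0.03  1.04  0.47]
SHIFT [-1.539e+00  1.000e-03 -4.780e-01] TURN [-0.001  0.551 -0.   ] dyaw -33.1 rows>= 5.0
```

View pics/w1.png

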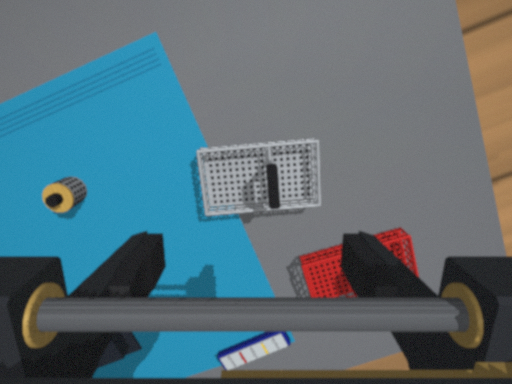

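The wrist view confirms the grey basket at (262,178), with its handle bar at (273,187) toward the smaller compartment. The red look-alike is at (360,265) and the canister at (65,195). Next is the rack.

```bash
python3 -c "
from h import *
plan(0.432,-0.116,0.25,23.2)"
```

```text
t 1.1 at [0.4597 0.3609 0.2502] jaw 68.1 gap 0.088 q [-0.8   0.4   0.07  1.7  -0.03  1.04  0.47]
SHIFT [-3.018e+00  1.000e-03 -1.016e+00] TURN [-0.001  0.748 -0.   ] dyaw -44.9 rows>= 10.0
```

Call:
{"op": "send_rows", "data": {
  "rows": "1 -1 0 -0.337 0 0 0;1 -1 0 -0.337 0 0 0;1 -1 0 -0.337 0 0 0;1 -1 0 -0.337 0 0 0"
}}

```text
t: 1.5
eef_pos: [0.4496, 0.199, 0.2502]
tool_rot: [-0.586, 0.587, 0.394, -0.396]
force: [0.0, -0.2, -0.0]
finger_gap: 0.0881
```

Call:
{"op": "send_rows", "data": {
  "rows": "1 -1 0 -0.337 0 0 0;1 -1 0 -0.337 0 0 0;1 -1 0 -0.337 0 0 0;1 -1 0 -0.337 0 0 0"
}}

```text
t: 1.9
eef_pos: [0.4413, 0.0417, 0.2504]
tool_rot: [-0.586, 0.587, 0.395, -0.395]
force: [0.4, 1.4, -0.2]
finger_gap: 0.088
```

Call:
{"op": "send_rows", "data": {
  "rows": "1 -1 0 -0.337 0 0.748 0;1 -1 0 -0.337 0 0.748 0;1 -1 0 -0.337 0 0.748 0;1 -1 0 -0.337 0 0.748 0;1 -1 0 -0.337 0 0.748 0"
}}

```text
t: 2.4
eef_pos: [0.4339, -0.1129, 0.2504]
tool_rot: [0.691, -0.691, -0.152, 0.152]
force: [0.7, 0.8, 1.1]
finger_gap: 0.0884
```

Call:
{"op": "send_rows", "data": {
  "rows": "1 0 0 0 0 0 0;1 0 0 0 0 0 0"
}}

```text
t: 2.6
eef_pos: [0.4338, -0.1113, 0.2503]
tool_rot: [0.69, -0.689, -0.157, 0.157]
force: [0.0, 0.2, -0.7]
finger_gap: 0.0882
```

```bash
python3 - <<'E'
from h import *
P,p,d=snap('wrist','w2'); C=cloud(P,d); z=C[...,2]
m=(z>.034)&(z<.06)&(abs(C[...,0]-.432)<.05)&(abs(C[...,1]+.116)<.05)
r=cv2.minAreaRect(C[m][:,:2].astype(np.float32)); print(m.sum(),r)
hsv=cv2.cvtColor(p,cv2.COLOR_BGR2HSV); m=(z>.04)&(z<.06)&(cv2.inRange(hsv,(3,130,80),(16,255,255))>0)&(abs(C[...,0]-.432)<.05)&(abs(C[...,1]+.116)<.05)
r=cv2.minAreaRect(C[m][:,:2].astype(np.float32)); print(m.sum(),r)
plan(0.432,-0.117,0.12,23.2)
E
```

```text
493 ((0.4321584701538086, -0.11474546790122986), (0.00999050959944725, 0.06119154021143913), 23.075878143310547)
428 ((0.432036817073822, -0.11483451724052429), (0.00935334712266922, 0.060499101877212524), 23.163490295410156)
t 2.65 at [ 0.4337 -0.1116  0.2503] jaw 25.6 gap 0.0882 q [-0.24  0.17  0.44  2.05 -0.09  0.95  0.69]
SHIFT [-0.026  0.869 -0.028] TURN [-0.     0.039  0.   ] dyaw -2.4 rows>= 3.0
```

View pics/w2.png

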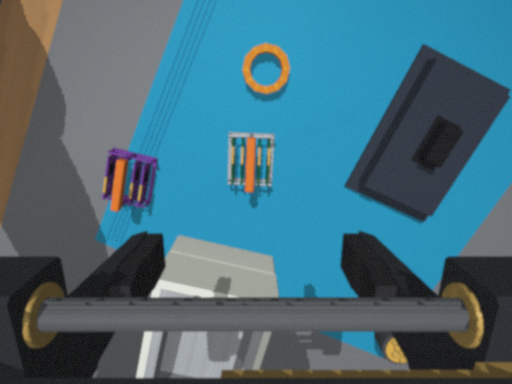

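The rack is at (250,162), green boards with an orange bar. The purple look-alike is at (130,180) and I'm leaving it. Descending on the rack.

```bash
python3 -c "
from h import *
plan(0.4321,-0.1148,0.12,23.1)"
```

```text
t 2.65 at [ 0.4337 -0.1116  0.2503] jaw 25.6 gap 0.0882 q [-0.24  0.17  0.44  2.05 -0.09  0.95  0.69]
SHIFT [-0.019  0.869 -0.015] TURN [-0.     0.041  0.   ] dyaw -2.5 rows>= 3.0
```

Call:
{"op": "send_rows", "data": {
  "rows": "-0.1 -0.019 0.4 -0.015 0 0.041 0;-0.1 -0.019 0.65 -0.015 0 0.041 0;-0.1 -0.019 0.869 -0.015 0 0.041 0;-0.1 -0.019 0.869 -0.015 0 0.041 0;-0.1 -0.019 0.869 -0.015 0 0.041 0"
}}

```text
t: 3.15
eef_pos: [0.4318, -0.1163, 0.1205]
tool_rot: [0.693, -0.693, -0.14, 0.14]
force: [-0.5, -0.1, 1.1]
finger_gap: 0.0499
```

```bash
python3 -c "
from h import *
plan(0.4321,-0.1148,0.048,23.1)"
```

```text
t 3.15 at [ 0.4318 -0.1163  0.1205] jaw 22.8 gap 0.0499 q [-0.16  0.39  0.38  2.16 -0.24  0.63  0.8 ]
SHIFT [0.006 0.484 0.008] TURN [-0.    -0.005 -0.   ] dyaw 0.3 rows>= 2.0
```

Call:
{"op": "send_rows", "data": {
  "rows": "-0.1 0.006 0.25 0.004 0 0 0;-0.1 0.006 0.4 0.004 0 0 0;-0.1 0.006 0.484 0.004 0 0 0;-0.1 0.006 0.484 0.004 0 0 0;-0.1 0.006 0.484 0.004 0 0 0"
}}

```text
t: 3.65
eef_pos: [0.4333, -0.116, 0.0488]
tool_rot: [-0.693, 0.693, 0.14, -0.138]
force: [0.2, 0.1, 0.9]
finger_gap: 0.0398
```

Call:
{"op": "send_rows", "data": {
  "rows": "-1 0 0 0 0 0 0;-1 0 0 0 0 0 0;-1 0 0 0 0 0 0;-1 0 0 0 0 0 0;-1 0 0 0 0 0 0",
  "force": 25
}}

```text
t: 4.15
eef_pos: [0.4321, -0.1159, 0.0476]
tool_rot: [-0.693, 0.693, 0.139, -0.139]
force: [-0.6, -0.2, 0.5]
finger_gap: 0.0022
```

Call:
{"op": "send_rows", "data": {
  "rows": "-1 0 -0.1 0 0 0 0;-1 0 -0.3 0 0 0 0;-1 0 -0.3 0 0 0 0;-1 0 -0.3 0 0 0 0"
}}

```text
t: 4.55
eef_pos: [0.4324, -0.1158, 0.0927]
tool_rot: [-0.693, 0.693, 0.14, -0.139]
force: [-0.6, 0.5, 0.1]
finger_gap: 0.0004
```

```bash
python3 - <<'E'
from h import *
snap('wrist','w3');P,p,d=snap('scene','s3')
plan(0.4321,-0.1148,0.25,)
E
```

```text
t 4.65 at [ 0.4316 -0.1157  0.0919] jaw 22.7 gap 0.0005 q [-0.13  0.45  0.36  2.17 -0.29  0.56  0.83]
SHIFT [ 0.005 -1.054  0.004] TURN [-0.001 -0.    -0.001] dyaw 0.0 rows>= 4.0
```

View pics/w3.png

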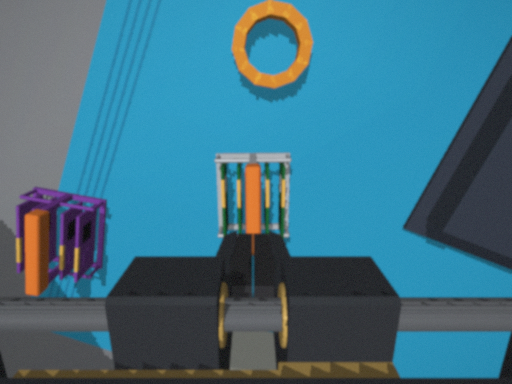

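```bash
python3 - <<'E'
from h import *
P,p,d=load('w3'); st=arm.get_state(); Rt=rot(st['tool_rot'])
for q in [(0,0,0),(0,.014,0),(0,.014,.009),(0,.014,-.009),(0,-.005,0)]: print(q,px(P,st['eef_pos']+Rt.apply(q)).round(1))
print(px(P,[.4321,-.1148,.05]), Rt.as_matrix().round(3))
C=cloud(P,d);z=C[...,2]
m=(z>.034)&(z<.06)&(abs(C[...,0]-.432)<.05)&(abs(C[...,1]+.116)<.05); print(m.sum(),cv2.minAreaRect(C[m][:,:2].astype(np.float32)))
for (u,v) in [(253,200),(253,240),(253,250),(235,245),(270,245),(253,300)]: print(u,v,d[v,u],C[v,u].round(4), (Rt.inv().apply(C[v,u]-st['eef_pos'])).round(4))
E
```

```text
(0, 0, 0) [251.3 242.7]
(0, 0.014, 0) [251.3 231.6]
(0, 0.014, 0.009) [251.3 216.7]
(0, 0.014, -0.009) [251.4 246.2]
(0, -0.005, 0) [251.3 247.1]
[252.68197342 212.98400513] [[ 0.922 -0.001 -0.386]
 [ 0.386  0.     0.922]
 [-0.001 -1.     0.001]]
1086 ((0.42890506982803345, -0.10734520852565765), (0.009776703082025051, 0.04524228349328041), 22.79743194580078)
253 200 0.20846666 [ 0.4291 -0.1071  0.0482] [0.0011 0.0437 0.0088]
253 240 0.1503933 [ 0.4287 -0.1065  0.1087] [ 0.0008 -0.0168  0.0096]
253 250 0.14249897 [ 0.4289 -0.1072  0.1172] [ 0.0008 -0.0253  0.0088]
235 245 0.14163794 [ 0.4207 -0.1079  0.1173] [-0.007  -0.0254  0.0113]
270 245 0.14406607 [ 0.4354 -0.103   0.1151] [ 0.0084 -0.0232  0.0102]
253 300 0.07972714 [ 0.4221 -0.0911  0.1775] [ 0.0006 -0.0856  0.0263]
```

View pics/s3.png

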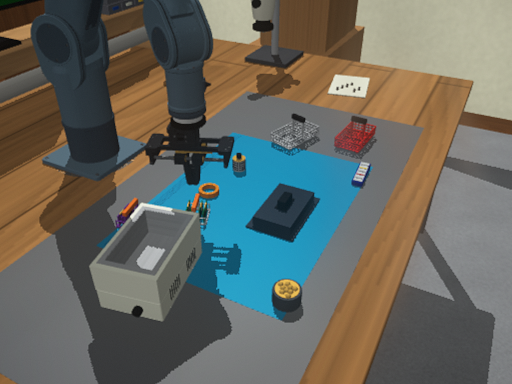

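```bash
python3 - <<'E'
from h import *
P,p,d=load('w3'); st=arm.get_state(); Rt=rot(st['tool_rot'])
C=cloud(P,d)
for u in (240,265):
  for v in range(226,262,3): print(u,v,(Rt.inv().apply(C[v,u]-st['eef_pos'])).round(4),p[v,u])
P,p,d=load('s3'); print(px(P,st['eef_pos']+Rt.apply([(0,.014,0),(0,0,0),(0,-.02,0)])))
C=cloud(P,d)
for v in range(165,195,3): print(v,[ (Rt.inv().apply(C[v,u]-st['eef_pos'])).round(3).tolist() for u in (189,194)])
cv2.imwrite('pics/s3c.png',cv2.resize(p[120:220,130:270],None,fx=5,fy=5,interpolation=cv2.INTER_CUBIC))
E
```

```text
240 226 [-0.0082  0.0607 -0.0165] [54 94 39]
240 229 [-0.0083  0.0618 -0.0193] [57 95 33]
240 232 [-0.0083  0.0612 -0.0214] [55 87 23]
240 235 [-0.0055 -0.0091  0.0086] [36 35 34]
240 238 [-0.0053 -0.0142  0.0094] [33 33 32]
240 241 [-0.0052 -0.0163  0.0089] [35 37 37]
240 244 [-0.0051 -0.0203  0.0093] [33 33 30]
240 247 [-0.005  -0.0221  0.0087] [37 36 33]
240 250 [-0.0049 -0.0262  0.0093] [39 39 36]
240 253 [-0.0048 -0.0286  0.0091] [34 35 32]
240 256 [-0.0046 -0.0319  0.0095] [37 36 37]
240 259 [-0.0046 -0.0333  0.0089] [37 39 35]
265 226 [ 0.0101  0.0712 -0.021 ] [66 87 59]
265 229 [ 0.0101  0.0694 -0.0227] [79 89 51]
265 232 [ 0.0102  0.0708 -0.0258] [78 82 27]
265 235 [ 0.0067 -0.01    0.0089] [42 39 39]
265 238 [ 0.0066 -0.0129  0.0087] [38 37 35]
265 241 [ 0.0063 -0.0181  0.0097] [38 39 36]
265 244 [ 0.0063 -0.0199  0.0091] [35 33 36]
265 247 [ 0.0062 -0.0229  0.0091] [40 41 38]
265 250 [ 0.0061 -0.0255  0.0089] [36 37 37]
265 253 [ 0.006  -0.0283  0.0089] [34 30 29]
265 256 [ 0.0058 -0.0314  0.0092] [36 34 33]
265 259 [ 0.0057 -0.0337  0.009 ] [35 34 32]
[[194.02217082 189.90896718]
 [193.5824806  184.9714414 ]
 [192.94313516 177.79187618]]
165 [[-0.007, -0.052, 0.003], [0.014, -0.078, -0.037]]
168 [[-0.005, -0.053, -0.01], [0.007, -0.054, -0.012]]
171 [[-0.005, -0.046, -0.012], [0.006, -0.045, -0.01]]
174 [[-0.006, -0.037, -0.011], [0.006, -0.037, -0.009]]
177 [[0.218, -0.611, -0.892], [0.005, -0.03, -0.011]]
180 [[-0.007, -0.022, -0.012], [0.005, -0.021, -0.01]]
183 [[-0.007, -0.013, -0.012], [0.004, -0.012, -0.01]]
186 [[-0.045, 0.094, 0.13], [-0.031, 0.094, 0.132]]
189 [[-0.042, 0.093, 0.116], [-0.028, 0.091, 0.114]]
192 [[-0.039, 0.093, 0.102], [-0.025, 0.09, 0.098]]
```

View pics/s3c.png

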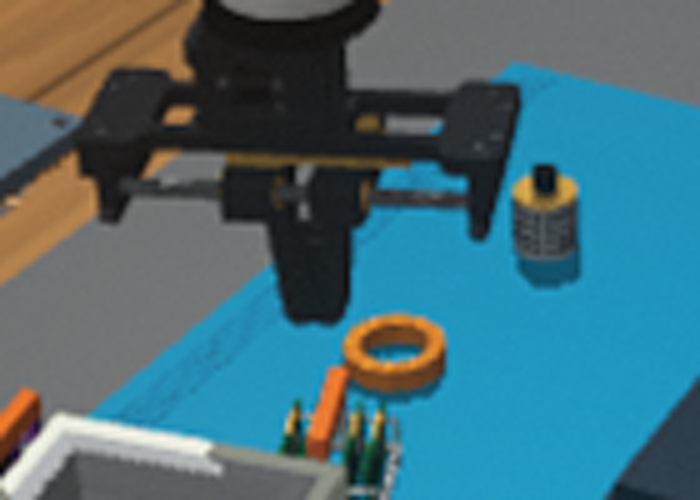

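```bash
python3 - <<'E'
from h import *
P,p,d=load('w2'); M=arm.get_calibration('wrist')['mount']
v,u=np.mgrid[0:384,0:512]; f,cx,cy=P[2:]
cam=np.stack([(u-cx)/f,-(v-cy)/f,-np.ones(u.shape)],-1)*d[...,None]; T=cam@M[:3,:3].T+M[:3,3]
for fn in ('w1','w2','w3'):
    P,p,d=load(fn); cam=np.stack([(u-cx)/f,-(v-cy)/f,-np.ones(u.shape)],-1)*d[...,None]; T=cam@M[:3,:3].T+M[:3,3]
    m=(abs(T[...,2])<.012)&(abs(T[...,0])<.075)&(T[...,1]>-.05)&(T[...,1]<.03)
    y=T[...,1][m]; x=T[...,0][m]; print(fn,m.sum(),np.percentile(y,[50,90,99,100]).round(4), x[y>np.percentile(y,90)].round(3)[::8])
E
```

```text
w1 5899 [-0.0313 -0.0137 -0.0076 -0.0061] [-0.054 -0.054  0.052 -0.054 -0.052 -0.048  0.044  0.048  0.052  0.055
 -0.053 -0.051 -0.047  0.045  0.049  0.052  0.055 -0.055 -0.051 -0.048
 -0.044  0.047  0.051  0.054 -0.056 -0.051 -0.047  0.044  0.047  0.051
 -0.052 -0.048 -0.044  0.045  0.049 -0.051 -0.047 -0.044  0.046  0.05
 -0.044  0.044 -0.049  0.044  0.044 -0.044 -0.044 -0.044 -0.044 -0.044
 -0.044 -0.045 -0.044 -0.044 -0.044 -0.044 -0.044  0.044  0.044  0.044
  0.044  0.044  0.044  0.044  0.044  0.044  0.044  0.044  0.044  0.044
 -0.044 -0.044  0.044 -0.044]
w2 5910 [-0.0313 -0.0137 -0.0077 -0.006 ] [-0.053 -0.055  0.052 -0.054 -0.052 -0.048  0.044  0.048  0.051  0.055
 -0.053 -0.051 -0.047  0.045  0.049  0.052  0.055 -0.055 -0.052 -0.048
 -0.044  0.047  0.051  0.054 -0.057 -0.052 -0.048 -0.044  0.046  0.05
  0.057 -0.05  -0.046  0.044  0.048  0.052 -0.049 -0.045  0.044  0.047
 -0.05  -0.045  0.044 -0.044 -0.044 -0.044 -0.044 -0.044 -0.044 -0.044
 -0.044 -0.044 -0.044 -0.045  0.044  0.044  0.044  0.044  0.044  0.044
 -0.044 -0.044  0.044  0.044  0.044  0.044  0.044  0.044  0.044 -0.044
 -0.044 -0.044 -0.044 -0.044]
w3 2951 [-0.0294 -0.0136 -0.0077 -0.0065] [-0.009 -0.01   0.01  -0.007 -0.003  0.002  0.006  0.01  -0.011 -0.007
 -0.003  0.001  0.005  0.008  0.012 -0.011 -0.007 -0.003  0.001  0.005
  0.009  0.012 -0.007 -0.003  0.001  0.004  0.008 -0.007 -0.003  0.001
  0.004 -0.008 -0.004  0.001  0.005 -0.004  0.004]
```

The jaws closed above the bar. In both cameras the fingertips lie at tool y ≈ -0.0065, not the +0.014 stated, so the tips are about 20 mm shorter than the text says. I'll use tip z = TCP z + 0.007 from here. The rack hasn't moved. Retrying lower.

Call:
{"op": "send_rows", "data": {
  "rows": "-0.1 0 0 0 0 0 0;-0.1 0 0 0 0 0 0;-0.1 0 0 0 0 0 0;-0.1 0 0 0 0 0 0"
}}

```text
t: 5.05
eef_pos: [0.4319, -0.1159, 0.0923]
tool_rot: [0.693, -0.693, -0.139, 0.139]
force: [0.6, -0.4, 0.3]
finger_gap: 0.0303
```

```bash
python3 -c "
from h import *
plan(0.4321,-0.1148,0.027,23.1)"
```

```text
t 5.05 at [ 0.4319 -0.1159  0.0923] jaw 22.7 gap 0.0303 q [-0.13  0.45  0.36  2.17 -0.29  0.56  0.83]
SHIFT [0.004 0.435 0.006] TURN [-0.    -0.007 -0.   ] dyaw 0.4 rows>= 2.0
```

Call:
{"op": "send_rows", "data": {
  "rows": "-0.1 0.003 0.1 0.005 0 0 0;-0.1 0.003 0.2 0.005 0 0 0;-0.1 0.003 0.32 0.005 0 0 0;-0.1 0.003 0.43 0.005 0 0 0;-0.1 0.003 0.43 0.005 0 0 0"
}}

```text
t: 5.55
eef_pos: [0.4308, -0.1148, 0.0265]
tool_rot: [0.694, -0.693, -0.138, 0.14]
force: [-0.2, 0.0, -0.2]
finger_gap: 0.0403
```

Call:
{"op": "send_rows", "data": {
  "rows": "-1 0 0 0 0 0 0;-1 0 0 0 0 0 0;-1 0 0 0 0 0 0;-1 0 0 0 0 0 0;-1 0 0 0 0 0 0",
  "force": 25
}}

```text
t: 6.05
eef_pos: [0.4325, -0.115, 0.0285]
tool_rot: [-0.693, 0.693, 0.139, -0.139]
force: [-1.3, 0.5, 5.8]
finger_gap: 0.0095
```

Call:
{"op": "send_rows", "data": {
  "rows": "-1 0 -0.05 0 0 0 0;-1 0 -0.15 0 0 0 0;-1 0 -0.3 0 0 0 0;-1 0 -0.6 0 0 0 0;-1 0 -0.8 0 0 0 0"
}}

```text
t: 6.55
eef_pos: [0.4321, -0.1152, 0.1502]
tool_rot: [-0.693, 0.693, 0.139, -0.139]
force: [1.3, -0.2, -1.4]
finger_gap: 0.0095
```

Call:
{"op": "send_rows", "data": {
  "rows": "-1 0 0 0 0 0 0;-1 0 0 0 0 0 0"
}}

```text
t: 6.75
eef_pos: [0.4322, -0.1147, 0.1482]
tool_rot: [0.693, -0.693, -0.14, 0.139]
force: [-0.5, -0.2, -1.5]
finger_gap: 0.01
```

```bash
python3 - <<'E'
from h import *
snap('wrist','w4')
plan(0.4773,0.3307,0.17,-17.2)
E
```

```text
t 6.8 at [ 0.4314 -0.1146  0.1474] jaw 22.7 gap 0.0094 q [-0.2   0.34  0.43  2.15 -0.22  0.7   0.77]
SHIFT [ 1.428 -0.15   2.621] TURN [-0.     0.665 -0.001] dyaw -39.9 rows>= 9.0
```

View pics/w4.png

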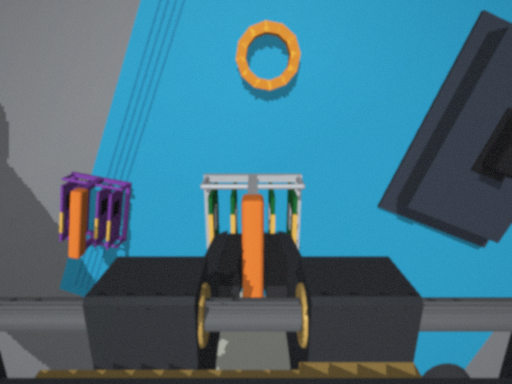

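Rack is gripped on its bar (bar at (252,245), gap 9.4 mm) and hangs level. Carrying it to the basket.

Call:
{"op": "send_rows", "data": {
  "rows": "-1 0.16 -0.05 0.3 0 0 0;-1 0.32 -0.05 0.6 0 0 0;-1 0.476 -0.05 0.874 0 0 0;-1 0.476 -0.05 0.874 0 0 0"
}}

```text
t: 7.2
eef_pos: [0.447, 0.0405, 0.154]
tool_rot: [0.693, -0.692, -0.142, 0.143]
force: [-0.2, -1.0, -1.1]
finger_gap: 0.0097
```

Call:
{"op": "send_rows", "data": {
  "rows": "-1 0.16 -0.05 0.3 0 0 0;-1 0.32 -0.05 0.6 0 0 0;-1 0.476 -0.05 0.874 0 0 0;-1 0.476 -0.05 0.874 0 0 0"
}}

```text
t: 7.6
eef_pos: [0.462, 0.1891, 0.1615]
tool_rot: [0.693, -0.692, -0.142, 0.143]
force: [-0.4, -0.6, -1.9]
finger_gap: 0.0098
```

Call:
{"op": "send_rows", "data": {
  "rows": "-1 0.16 -0.05 0.3 0 0.13 0;-1 0.32 -0.05 0.6 0 0.26 0;-1 0.476 -0.05 0.874 0 0.4 0;-1 0.476 -0.05 0.874 0 0.53 0;-1 0.476 -0.05 0.874 0 0.665 0"
}}

```text
t: 8.1
eef_pos: [0.4771, 0.3307, 0.1683]
tool_rot: [-0.698, 0.7, -0.108, 0.106]
force: [0.6, -1.4, -2.1]
finger_gap: 0.0096
```

Call:
{"op": "send_rows", "data": {
  "rows": "-1 0 0 0 0 0 0;-1 0 0 0 0 0 0"
}}

```text
t: 8.3
eef_pos: [0.4777, 0.3291, 0.1692]
tool_rot: [-0.699, 0.7, -0.105, 0.104]
force: [0.1, -0.6, -0.7]
finger_gap: 0.0099
```

```bash
python3 - <<'E'
from h import *
P,p,d=snap('wrist','w5');C=cloud(P,d);st=arm.get_state()
hsv=cv2.cvtColor(p,cv2.COLOR_BGR2HSV); z=C[...,2]; o=cv2.inRange(hsv,(3,130,80),(16,255,255))>0
m=o&(z>.1)&(z<.3); T=rot(st['tool_rot']).inv().apply(C[m]-st['eef_pos']); print(T.min(0),T.max(0),np.median(T,0))
plan(0.4773,0.3307,0.10,-17.2)
P,p,d=snap('top','t5');C=cloud(P,d);z=C[...,2]
m=(z>.031)&(z<.045)&(abs(C[...,0]-.486)<.07)&(abs(C[...,1]-.356)<.09)
r=cv2.minAreaRect(C[m][:,:2].astype(np.float32)); print(m.sum(),r)
E
```

```text
[-0.00599935 -0.08377711 -0.03049618] [0.00551533 0.00956516 0.03068231] [-0.00065485 -0.01966261  0.00893119]
t 8.35 at [0.4779 0.3293 0.1696] jaw -17.1 gap 0.0095 q [-1.04  0.53  0.48  1.8  -0.31  0.89 -0.71]
SHIFT [-0.006  0.464  0.008] TURN [ 0.002  0.002 -0.001] dyaw -0.1 rows>= 2.0
147 ((0.4769875109195709, 0.32933634519577026), (0.08694536238908768, 0.08095815777778625), 72.85163116455078)
```

View pics/w5.png

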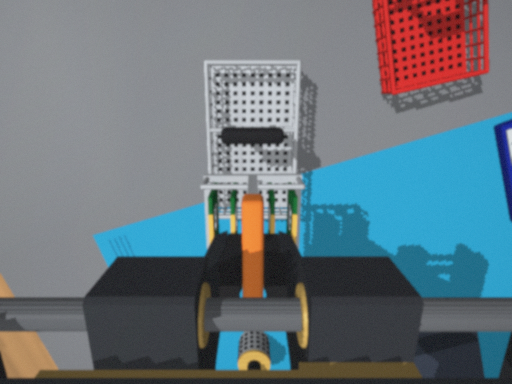

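```bash
python3 - <<'E'
from h import *
P,p,d=load('w5');C=cloud(P,d);z=C[...,2]
m=(z>.062)&(z<.085)&(abs(C[...,0]-.486)<.08)&(abs(C[...,1]-.356)<.09)
r=cv2.minAreaRect(C[m][:,:2].astype(np.float32)); print(m.sum(),r)
m=(z>.031)&(z<.045)&(abs(C[...,0]-.486)<.08)&(abs(C[...,1]-.356)<.1)
yd=np.array([.2957,.9553]);xd=np.array([.9553,-.2957]); q=C[m][:,:2]
print((q@xd).min(),(q@xd).max(),(q@yd).max(), 'c', ((q@xd).min()+(q@xd).max())/2, 'tcp',np.array([.4779,.3293])@xd,np.array([.4779,.3293])@yd)
E
```

```text
1047 ((0.4897027909755707, 0.37119102478027344), (0.01160353235900402, 0.047105394303798676), 72.9376449584961)
0.3173195393008906 0.398467883520364 0.5563149966995529 c 0.3578937114106273 tcp 0.35916386 0.45589532
```

```bash
python3 - <<'E'
from h import *
plan(0.4774,0.3317,0.070,-17.1)
E
```

```text
t 8.4 at [0.478  0.3295 0.1699] jaw -17.1 gap 0.01 q [-1.04  0.53  0.48  1.8  -0.31  0.89 -0.71]
SHIFT [-0.007  0.666  0.013] TURN [ 0.001 -0.    -0.001] dyaw 0.0 rows>= 2.0
```

Call:
{"op": "send_rows", "data": {
  "rows": "-1 -0.007 0.2 0.013 0 0 0;-1 -0.007 0.45 0.013 0 0 0;-1 -0.007 0.6 0.013 0 0 0;-1 -0.007 0.666 0.013 0 0 0;-1 -0.007 0.666 0.013 0 0 0"
}}

```text
t: 8.9
eef_pos: [0.4771, 0.3319, 0.0696]
tool_rot: [-0.699, 0.7, -0.106, 0.105]
force: [-0.1, -0.2, -1.2]
finger_gap: 0.0096
```

Call:
{"op": "send_rows", "data": {
  "rows": "-1 0 0.05 0 0 0 0;-1 0 0.1 0 0 0 0;-1 0 0.15 0 0 0 0;-1 0 0.18 0 0 0 0;-1 0 0.2 0 0 0 0"
}}

```text
t: 9.4
eef_pos: [0.4775, 0.3326, 0.0402]
tool_rot: [-0.699, 0.699, -0.106, 0.106]
force: [0.1, -0.4, -1.4]
finger_gap: 0.0098
```

Call:
{"op": "send_rows", "data": {
  "rows": "-1 0 0.01 0 0 0 0;-1 0 0.02 0 0 0 0;-1 0 0.02 0 0 0 0"
}}

```text
t: 9.7
eef_pos: [0.4777, 0.3327, 0.0377]
tool_rot: [0.699, -0.699, 0.106, -0.106]
force: [-0.6, 0.2, -0.6]
finger_gap: 0.0097
```

```bash
python3 - <<'E'
from h import *
s=arm.get_state();print(s['eef_pos'],s['force'])
P,p,d=snap('wrist','w6')
E
```

```text
[0.47773911 0.33273374 0.03768226] [-0.55952713  0.18383849 -0.59519392]
```

View pics/w6.png

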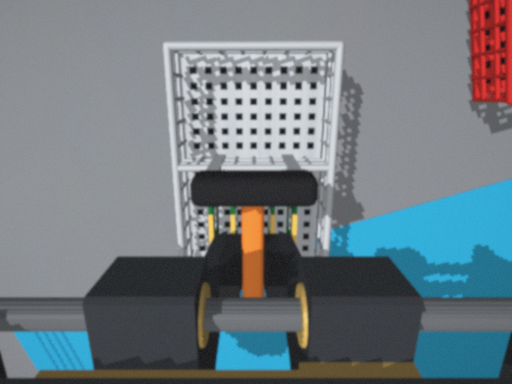

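Call:
{"op": "send_rows", "data": {
  "rows": "-1 0 0.01 0 0 0 0;-1 0 0.015 0 0 0 0;-1 0 0.015 0 0 0 0"
}}

```text
t: 10.05
eef_pos: [0.4779, 0.3328, 0.0374]
tool_rot: [0.7, -0.699, 0.106, -0.106]
force: [-6.1, -2.9, 20.0]
finger_gap: 0.0098
```

Call:
{"op": "send_rows", "data": {
  "rows": "-0.3 0 0 0 0 0 0;-0.3 0 0 0 0 0 0;-0.3 0 0 0 0 0 0;-0.3 0 0 0 0 0 0"
}}

```text
t: 10.45
eef_pos: [0.4776, 0.3326, 0.0352]
tool_rot: [-0.699, 0.699, -0.106, 0.106]
force: [-0.3, 0.7, -0.6]
finger_gap: 0.0307
```

Call:
{"op": "send_rows", "data": {
  "rows": "-0.3 0 -0.1 0 0 0 0;-0.3 0 -0.3 0 0 0 0;-0.3 0 -0.6 0 0 0 0;-0.3 0 -0.9 0 0 0 0;-0.3 0 -0.9 0 0 0 0"
}}

```text
t: 10.95
eef_pos: [0.4813, 0.3345, 0.1772]
tool_rot: [0.702, -0.696, 0.103, -0.109]
force: [-0.4, 0.3, -0.5]
finger_gap: 0.0312
```

```bash
python3 - <<'E'
from h import *
P,p,d=snap('wrist','w7');C=cloud(P,d);z=C[...,2]
hsv=cv2.cvtColor(p,cv2.COLOR_BGR2HSV); o=cv2.inRange(hsv,(3,130,80),(16,255,255))>0
m=o&(z>.03)&(z<.08)&(abs(C[...,0]-.48)<.1); print(m.sum(),cv2.minAreaRect(C[m][:,:2].astype(np.float32)),np.median(z[m]))
plan(0.4155,0.1245,0.2,23)
P,p,d=snap('top','t7');cv2.imwrite('pics/t7c.png',cv2.resize(p[170:260,90:250],None,fx=4,fy=4,interpolation=cv2.INTER_CUBIC))
E
```

```text
725 ((0.4770185351371765, 0.33324146270751953), (0.06065284460783005, 0.008979844860732555), 72.65620422363281) 0.05767132358339272
t 11.0 at [0.4796 0.3339 0.1742] jaw -17.2 gap 0.0308 q [-1.05  0.53  0.49  1.8  -0.31  0.89 -0.72]
SHIFT [ 0.006 -0.18  -1.459] TURN [-0.004 -0.67   0.005] dyaw 40.2 rows>= 5.0
```

View pics/w7.png

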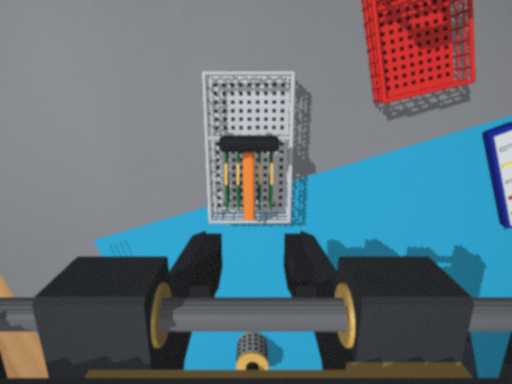

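Call:
{"op": "send_rows", "data": {
  "rows": "-0.1 0 0 -0.3 0 0 0;-0.1 0 0 -0.6 0 0 0;-0.1 0 0 -0.9 0 0 0;-0.1 0 0 -0.9 0 0 0"
}}

```text
t: 11.45
eef_pos: [0.4347, 0.1971, 0.169]
tool_rot: [-0.697, 0.7, -0.11, 0.107]
force: [0.7, 0.3, 0.1]
finger_gap: 0.0398
```

```bash
python3 - <<'E'
from h import *
P,p,d=snap('wrist','w8');C=cloud(P,d);z=C[...,2]
m=(z>.041)&(z<.06)&(abs(C[...,0]-.4155)<.03)&(abs(C[...,1]-.1245)<.03); print(m.sum(),C[m].mean(0),cv2.minAreaRect(C[m][:,:2].astype(np.float32)))
m=(z>.032)&(z<.06)&(abs(C[...,0]-.4155)<.03)&(abs(C[...,1]-.1245)<.03); print(m.sum(),cv2.minEnclosingCircle(C[m][:,:2].astype(np.float32)))
plan(0.4155,0.1245,0.1,-17)
E
```

```text
224 [0.41654196 0.12762935 0.04770527] ((0.4161948263645172, 0.1264294534921646), (0.01452511828392744, 0.014354457147419453), 68.39006042480469)
994 ((0.415852427482605, 0.12628179788589478), 0.018465915694832802)
t 11.5 at [0.436  0.2006 0.1695] jaw -17.5 gap 0.0398 q [-0.96  0.37  0.53  2.05 -0.26  0.79 -0.58]
SHIFT [ 0.023  0.464 -0.524] TURN [ 0.002 -0.008 -0.002] dyaw 0.5 rows>= 3.0
```

View pics/w8.png

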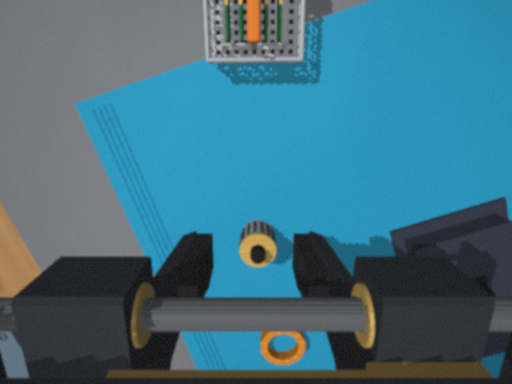

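The canister is at (258,245), with the black knob on the brass cap at (258,254). Moving over it.

```bash
python3 - <<'E'
from h import *
plan(0.416,0.126,0.09,-17)
E
```

```text
t 11.5 at [0.436  0.2006 0.1695] jaw -17.5 gap 0.0398 q [-0.96  0.37  0.53  2.05 -0.26  0.79 -0.58]
SHIFT [ 0.023  0.531 -0.513] TURN [ 0.002 -0.008 -0.002] dyaw 0.5 rows>= 3.0
```

Call:
{"op": "send_rows", "data": {
  "rows": "-0.1 0.01 0.1 -0.25 0 0 0;-0.1 0.023 0.25 -0.513 0 0 0;-0.1 0.023 0.45 -0.513 0 0 0;-0.1 0.023 0.531 -0.513 0 0 0;-0.1 0.023 0.531 -0.513 0 0 0"
}}

```text
t: 12.0
eef_pos: [0.4174, 0.1299, 0.0892]
tool_rot: [-0.699, 0.7, -0.106, 0.104]
force: [-0.2, -1.1, 0.4]
finger_gap: 0.0394
```

```bash
python3 - <<'E'
from h import *
plan(0.416,0.126,0.032,-17)
E
```

```text
t 12.0 at [0.4174 0.1299 0.0892] jaw -17.1 gap 0.0394 q [-0.78  0.46  0.45  2.2  -0.37  0.56 -0.34]
SHIFT [-0.001  0.381 -0.027] TURN [ 0.002 -0.002 -0.002] dyaw 0.1 rows>= 2.0
```

Call:
{"op": "send_rows", "data": {
  "rows": "-0.1 0 0.1 -0.01 0 0 0;-0.1 0 0.2 -0.01 0 0 0;-0.1 0 0.3 -0.01 0 0 0;-0.1 0 0.375 -0.01 0 0 0;-0.1 0 0.375 -0.01 0 0 0"
}}

```text
t: 12.5
eef_pos: [0.4177, 0.1285, 0.0339]
tool_rot: [-0.699, 0.699, -0.106, 0.105]
force: [-1.0, 0.3, 0.1]
finger_gap: 0.0396
```

Call:
{"op": "send_rows", "data": {
  "rows": "-1 0 0 0 0 0 0;-1 0 0 0 0 0 0;-1 0 0 0 0 0 0;-1 0 0 0 0 0 0",
  "force": 25
}}

```text
t: 12.9
eef_pos: [0.418, 0.128, 0.0349]
tool_rot: [0.699, -0.699, 0.106, -0.106]
force: [-0.0, -0.1, 2.5]
finger_gap: 0.0135
```

Call:
{"op": "send_rows", "data": {
  "rows": "-1 0 -0.1 0 0 0 0;-1 0 -0.3 0 0 0 0;-1 0 -0.6 0 0 0 0;-1 0 -0.85 0 0 0 0;-1 0 -0.85 0 0 0 0"
}}

```text
t: 13.4
eef_pos: [0.4205, 0.1287, 0.1659]
tool_rot: [0.701, -0.697, 0.104, -0.108]
force: [-0.3, 0.7, -0.9]
finger_gap: 0.0134
```

```bash
python3 - <<'E'
from h import *
snap('wrist','w9')
c=.358*np.array([.9553,-.2957])+(.4863+.0415)*np.array([.2957,.9553]); print(c)
plan(*c,0.16,-17.1)
E
```

```text
[0.49806786 0.39834674]
t 13.45 at [0.4191 0.1286 0.1639] jaw -17.2 gap 0.0137 q [-0.89  0.31  0.57  2.16 -0.25  0.73 -0.44]
SHIFT [-0.029  0.033  1.873] TURN [-0.004 -0.001  0.003] dyaw 0.1 rows>= 6.0
```

View pics/w9.png

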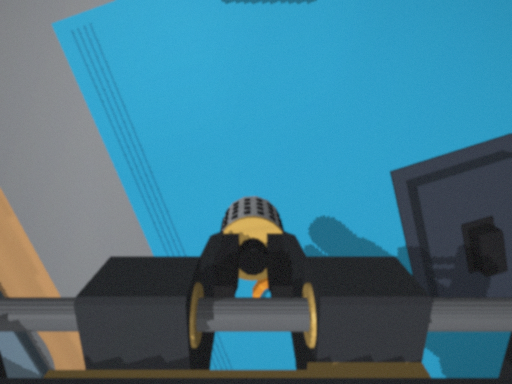

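Call:
{"op": "send_rows", "data": {
  "rows": "-1 -0.015 0.01 0.3 0 0 0;-1 -0.015 0.01 0.6 0 0 0;-1 -0.015 0.01 0.94 0 0 0;-1 -0.015 0.01 0.94 0 0 0"
}}

```text
t: 13.85
eef_pos: [0.4573, 0.2701, 0.159]
tool_rot: [0.7, -0.699, 0.103, -0.103]
force: [0.6, -0.5, -1.0]
finger_gap: 0.0135
```

Call:
{"op": "send_rows", "data": {
  "rows": "-1 -0.015 0.01 0.3 0 0 0;-1 -0.015 0.01 0.6 0 0 0;-1 -0.015 0.01 0.94 0 0 0;-1 -0.015 0.01 0.94 0 0 0;-1 -0.015 0.01 0.94 0 0 0"
}}

```text
t: 14.35
eef_pos: [0.4959, 0.3983, 0.1568]
tool_rot: [-0.698, 0.7, -0.106, 0.105]
force: [-0.7, -0.8, -0.5]
finger_gap: 0.0137
```

```bash
python3 - <<'E'
from h import *
P,p,d=snap('wrist','w10');C=cloud(P,d);z=C[...,2];st=arm.get_state()
T=rot(st['tool_rot']).inv().apply((C-st['eef_pos']).reshape(-1,3)).reshape(C.shape)
hsv=cv2.cvtColor(p,cv2.COLOR_BGR2HSV)
o=(cv2.inRange(hsv,(12,80,60),(35,255,255))>0)&(abs(T[...,0])<.025)&(abs(T[...,1])<.03); print(o.sum(),T[o].min(0),T[o].max(0))
c=.358*np.array([.9553,-.2957])+(.4863+.043)*np.array([.2957,.9553])
plan(*c,0.08,-17.1)
E
```

```text
1305 [-0.01581569 -0.02053579 -0.01954086] [0.01379234 0.00444698 0.01694752]
t 14.4 at [0.4962 0.3967 0.1573] jaw -17.2 gap 0.0133 q [-1.08  0.64  0.49  1.66 -0.35  0.94 -0.76]
SHIFT [0.009 0.515 0.026] TURN [ 0.003 -0.002 -0.001] dyaw 0.1 rows>= 2.0
```

View pics/w10.png

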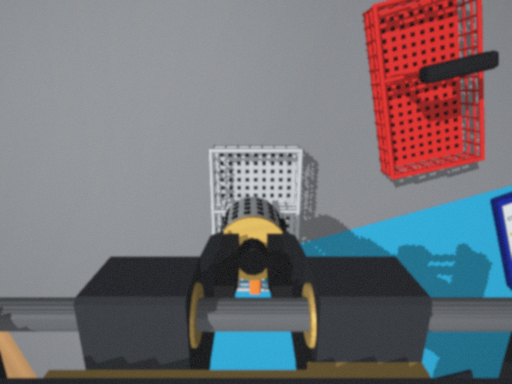

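Call:
{"op": "send_rows", "data": {
  "rows": "-1 0.009 0.1 0.025 0 0 0;-1 0.009 0.25 0.025 0 0 0;-1 0.009 0.4 0.025 0 0 0;-1 0.009 0.515 0.025 0 0 0;-1 0.009 0.515 0.025 0 0 0"
}}

```text
t: 14.9
eef_pos: [0.4976, 0.3994, 0.0786]
tool_rot: [-0.698, 0.701, -0.107, 0.105]
force: [0.5, -0.2, -1.7]
finger_gap: 0.0136
```

```bash
python3 - <<'E'
from h import *
c=.358*np.array([.9553,-.2957])+(.4863+.0425)*np.array([.2957,.9553])
plan(*c,0.046,-17.1)
E
```

```text
t 14.9 at [0.4976 0.3994 0.0786] jaw -17.3 gap 0.0136 q [-1.04  0.75  0.44  1.68 -0.41  0.81 -0.73]
SHIFT [0.006 0.217 0.002] TURN [ 0.005 -0.003 -0.003] dyaw 0.2 rows>= 1.0
```

Call:
{"op": "send_rows", "data": {
  "rows": "-1 0 0.05 0 0 0 0;-1 0 0.1 0 0 0 0;-1 0 0.15 0 0 0 0;-1 0 0.21 0 0 0 0;-1 0 0.21 0 0 0 0"
}}

```text
t: 15.4
eef_pos: [0.4985, 0.4012, 0.0488]
tool_rot: [-0.699, 0.7, -0.106, 0.105]
force: [-0.3, -0.8, -0.8]
finger_gap: 0.0134
```

Call:
{"op": "send_rows", "data": {
  "rows": "-1 0 0.01 0 0 0 0;-1 0 0.02 0 0 0 0;-1 0 0.02 0 0 0 0"
}}

```text
t: 15.7
eef_pos: [0.4993, 0.4017, 0.0472]
tool_rot: [0.699, -0.699, 0.106, -0.106]
force: [-0.1, -0.4, -1.1]
finger_gap: 0.0136
```

Call:
{"op": "send_rows", "data": {
  "rows": "-1 0 0.01 -0.01 0 0 0;-1 0 0.02 -0.015 0 0 0;-1 0 0.02 -0.015 0 0 0"
}}

```text
t: 16.0
eef_pos: [0.4986, 0.3993, 0.0441]
tool_rot: [-0.699, 0.699, -0.106, 0.106]
force: [-0.6, 1.2, -0.9]
finger_gap: 0.0134
```

Call:
{"op": "send_rows", "data": {
  "rows": "-1 0 0.007 0 0 0 0;-1 0 0.014 0 0 0 0;-1 0 0.014 0 0 0 0"
}}

```text
t: 16.3
eef_pos: [0.499, 0.4, 0.0438]
tool_rot: [0.7, -0.699, 0.106, -0.106]
force: [-3.5, -2.1, 13.3]
finger_gap: 0.0132
```

Contact. Releasing, then rising.

Call:
{"op": "send_rows", "data": {
  "rows": "-0.2 0 0 0 0 0 0;-0.2 0 0 0 0 0 0;-0.2 0 0 0 0 0 0;-0.2 0 0 0 0 0 0"
}}

```text
t: 16.7
eef_pos: [0.4986, 0.3994, 0.0419]
tool_rot: [-0.699, 0.699, -0.106, 0.106]
force: [0.3, -0.2, -1.1]
finger_gap: 0.035
```

Call:
{"op": "send_rows", "data": {
  "rows": "-0.2 0 -0.1 0 0 0 0;-0.2 0 -0.3 0 0 0 0;-0.2 0 -0.6 0 0 0 0;-0.2 0 -0.9 -0.25 0 0 0;-0.2 0 -0.9 -0.5 0 0 0"
}}

```text
t: 17.2
eef_pos: [0.4792, 0.3303, 0.1825]
tool_rot: [0.702, -0.697, 0.103, -0.107]
force: [-0.6, -0.8, 0.2]
finger_gap: 0.0349
```

```bash
python3 - <<'E'
from h import *
P,p,d=snap('wrist','w11');C=cloud(P,d);z=C[...,2];st=arm.get_state()
plan(0.4893,0.371,0.12,72.9)
m=(z>.065)&(z<.085)&(abs(C[...,0]-.486)<.08)&(abs(C[...,1]-.356)<.09)
r=cv2.minAreaRect(C[m][:,:2].astype(np.float32)); print('handle',m.sum(),r)
hsv=cv2.cvtColor(p,cv2.COLOR_BGR2HSV); o=cv2.inRange(hsv,(3,130,80),(14,255,255))>0
m=o&(z>.03)&(z<.08)&(abs(C[...,0]-.48)<.1); print('rack',m.sum(),cv2.minAreaRect(C[m][:,:2].astype(np.float32)),np.median(z[m]))
m=(z>.036)&(z<.07)&(abs(C[...,0]-.498)<.03)&(abs(C[...,1]-.398)<.016); print('can',m.sum(),cv2.minAreaRect(C[m][:,:2].astype(np.float32)),np.percentile(z[m],[5,50,95]))
cv2.imwrite('pics/w11c.png',cv2.resize(p[100:260,150:350],None,fx=4,fy=3.6,interpolation=cv2.INTER_CUBIC))
E
```

```text
t 17.25 at [0.4767 0.3197 0.1809] jaw -17.6 gap 0.0352 q [-1.06  0.51  0.52  1.81 -0.31  0.9  -0.7 ]
SHIFT [-0.024  0.406  0.351] TURN [-1.000e-03  1.492e+00  2.000e-03] dyaw -89.5 rows>= 11.0
handle 929 ((0.4894028306007385, 0.3711388409137726), (0.01206033956259489, 0.04746405780315399), 73.12739562988281)
rack 729 ((0.47697019577026367, 0.33322954177856445), (0.06120147183537483, 0.009130867198109627), 72.93994903564453) 0.05764003003855522
can 1342 ((0.4924911558628082, 0.39796990156173706), (0.03183289244771004, 0.04430936276912689), 89.81234741210938) [0.0436829  0.04500447 0.05827248]
```

View pics/w11.png

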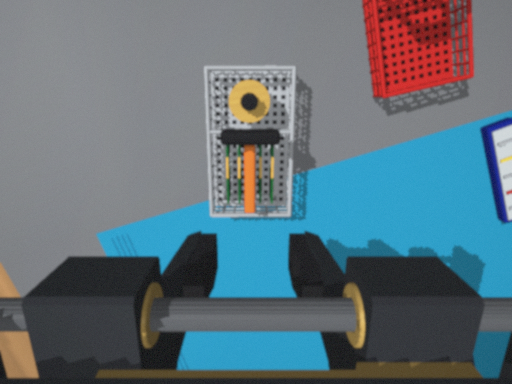

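Canister (249,101) and rack bar (249,180) both stand in their compartments. Now turning the jaws to take the handle.

Call:
{"op": "send_rows", "data": {
  "rows": "-0.2 0 0 0 0 -0.14 0;-0.2 0 0 0.1 0 -0.28 0;-0.2 0 0 0.2 0 -0.42 0;-0.2 0 0 0.35 0 -0.56 0;-0.2 0 0 0.35 0 -0.7 0"
}}

```text
t: 17.75
eef_pos: [0.492, 0.3812, 0.1778]
tool_rot: [0.691, -0.689, -0.155, 0.154]
force: [-0.3, -0.3, 0.0]
finger_gap: 0.0352
```

Call:
{"op": "send_rows", "data": {
  "rows": "-0.2 0 0 0 0 -0.14 0;-0.2 0 0 0 0 -0.28 0;-0.2 0 0 0 0 -0.42 0;-0.2 0 0 0 0 -0.56 0;-0.2 0 0 0 0 -0.7 0"
}}

```text
t: 18.25
eef_pos: [0.4922, 0.3777, 0.1778]
tool_rot: [-0.589, 0.589, 0.391, -0.391]
force: [0.4, 0.0, -0.6]
finger_gap: 0.0357
```

```bash
python3 - <<'E'
from h import *
plan(0.4894,0.3712,0.11,72.9)
E
```

```text
t 18.25 at [0.4922 0.3777 0.1778] jaw 67.1 gap 0.0357 q [-0.83  0.55  0.14  1.67 -0.09  0.93  0.52]
SHIFT [-0.047  0.452  0.   ] TURN [ 0.001 -0.097 -0.   ] dyaw 5.8 rows>= 2.0
```

Call:
{"op": "send_rows", "data": {
  "rows": "-0.2 -0.047 0.1 0 0 -0.08 0;-0.2 -0.047 0.25 0 0 -0.09 0;-0.2 -0.047 0.4 0 0 -0.09 0;-0.2 -0.047 0.45 0 0 -0.09 0;-0.2 -0.047 0.45 0 0 -0.09 0"
}}

```text
t: 18.75
eef_pos: [0.4888, 0.3709, 0.1091]
tool_rot: [-0.571, 0.572, 0.416, -0.417]
force: [0.4, 0.2, 0.2]
finger_gap: 0.0354
```

```bash
python3 - <<'E'
from h import *
P,p,d=snap('wrist','w12')
plan(0.4894,0.3712,0.056,72.9)
E
```

```text
t 18.8 at [0.4894 0.3715 0.1101] jaw 72.2 gap 0.035 q [-0.8   0.62  0.11  1.73 -0.09  0.79  0.61]
SHIFT [-0.002  0.36  -0.   ] TURN [ 0.    -0.012 -0.   ] dyaw 0.7 rows>= 2.0
```

View pics/w12.png

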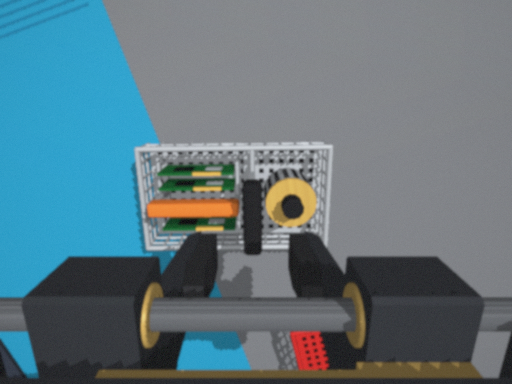

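Call:
{"op": "send_rows", "data": {
  "rows": "-0.2 -0.002 0.1 0 0 -0.012 0;-0.2 -0.002 0.2 0 0 -0.012 0;-0.2 -0.002 0.3 0 0 -0.012 0;-0.2 -0.002 0.36 0 0 -0.012 0;-0.2 -0.002 0.36 0 0 -0.012 0"
}}

```text
t: 19.3
eef_pos: [0.488, 0.3704, 0.0536]
tool_rot: [-0.569, 0.569, 0.419, -0.421]
force: [0.8, 0.1, 0.4]
finger_gap: 0.0353
```

Call:
{"op": "send_rows", "data": {
  "rows": "-1 0 0 0 0 0 0;-1 0 0 0 0 0 0;-1 0 0 0 0 0 0;-1 0 0 0 0 0 0",
  "force": 45
}}

```text
t: 19.7
eef_pos: [0.4894, 0.3712, 0.0562]
tool_rot: [-0.569, 0.569, 0.42, -0.42]
force: [-1.3, -0.7, 3.4]
finger_gap: 0.0115
```

```bash
python3 - <<'E'
from h import *
plan(0.4894,0.3712,0.2,72.9)
P,p,d=snap('wrist','w13')
E
```

```text
t 19.7 at [0.4894 0.3712 0.0562] jaw 72.9 gap 0.0115 q [-0.79  0.7   0.1   1.75 -0.1   0.7   0.63]
SHIFT [ 0.001 -0.959 -0.   ] TURN [ 0. -0.  0.] dyaw 0.0 rows>= 3.0
```

View pics/w13.png

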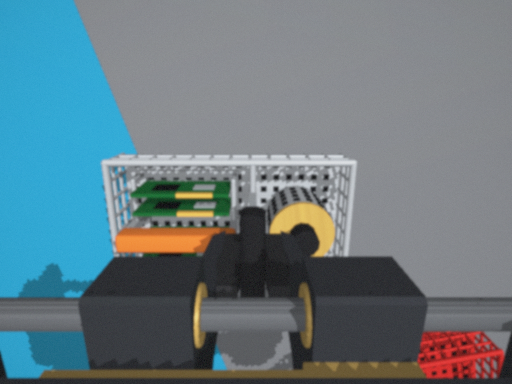

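Grip on the handle is good (gap 11.5 mm). Lifting gently.

Call:
{"op": "send_rows", "data": {
  "rows": "-1 0 -0.02 0 0 0 0;-1 0 -0.06 0 0 0 0;-1 0 -0.12 0 0 0 0;-1 0 -0.2 0 0 0 0;-1 0 -0.3 0 0 0 0"
}}

```text
t: 20.25
eef_pos: [0.4889, 0.3711, 0.1015]
tool_rot: [-0.569, 0.569, 0.42, -0.42]
force: [0.4, 0.4, -3.7]
finger_gap: 0.0113
```

Call:
{"op": "send_rows", "data": {
  "rows": "-1 0 -0.15 0 0 0 0;-1 0 -0.32 0 0 0 0;-1 0 -0.5 0 0 0 0;-1 0 -0.68 0 0 0 0;-1 0 -0.8 0 0 0 0"
}}

```text
t: 20.75
eef_pos: [0.4898, 0.3716, 0.2241]
tool_rot: [0.569, -0.569, -0.421, 0.419]
force: [0.2, 0.5, -5.1]
finger_gap: 0.0115
```

```bash
python3 - <<'E'
from h import *
P,p,d=snap('wrist','w14'); snap('scene','s14')
P,p,d=load('t7') ; C=cloud(P,d); z=C[...,2]
S=C[160:245,355:470]; m=(S[...,2]>.108)&(S[...,2]<.122); q=S[m][:,:2].astype(np.float32); print(cv2.minAreaRect(q))
# opening from inner contour
mm=(m*255).astype(np.uint8); cs,h=cv2.findContours(mm,cv2.RETR_CCOMP,cv2.CHAIN_APPROX_NONE)
for c,hh in zip(cs,h[0]):
    if cv2.contourArea(c)>800:
        w=onplane(P,c[:,0,0]+355.,c[:,0,1]+160.,.115)[:,:2].astype(np.float32); print(hh[3],cv2.minAreaRect(w))
E
```

```text
((0.4734039008617401, -0.33649998903274536), (0.13228662312030792, 0.20290090143680573), 11.517171859741211)
-1 ((0.47299009561538696, -0.33500123023986816), (0.13180100917816162, 0.2018938660621643), 11.47031021118164)
0 ((0.4727781414985657, -0.3346043527126312), (0.09815440326929092, 0.16069090366363525), 11.507035255432129)
```

View pics/w14.png

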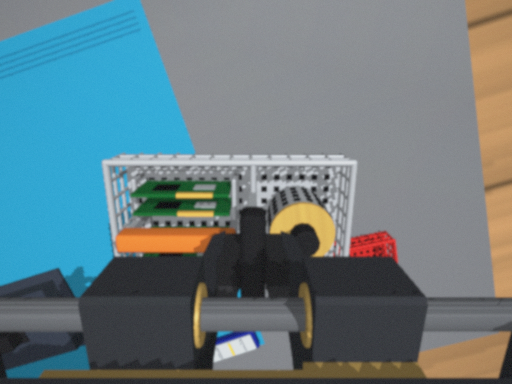

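View pics/s14.png

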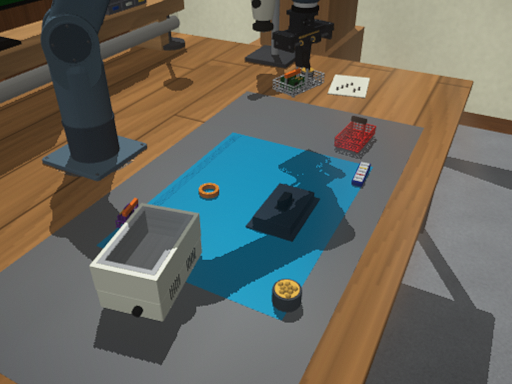

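Basket hangs level at 4.9 N, and both loads are upright. Carrying it to the tank and turning it about -151° on the way (either way round is allowed, and this keeps joint 7 well inside its range).

Call:
{"op": "send_rows", "data": {
  "rows": "-1 -0.18 0 -0.056 0 0.1 0;-1 -0.37 0 -0.113 0 0.2 0;-1 -0.55 0 -0.169 0 0.3 0;-1 -0.73 0 -0.226 0 0.4 0;-1 -0.918 0 -0.282 0 0.505 0"
}}

```text
t: 21.35
eef_pos: [0.4883, 0.2259, 0.22]
tool_rot: [-0.659, 0.659, 0.255, -0.256]
force: [0.6, 0.8, -4.8]
finger_gap: 0.0119
```

Call:
{"op": "send_rows", "data": {
  "rows": "-1 -0.13 0 -0.14 0 0.1 0;-1 -0.26 0 -0.28 0 0.2 0;-1 -0.39 0 -0.42 0 0.3 0;-1 -0.52 0 -0.56 0 0.4 0;-1 -0.65 0 -0.707 0 0.505 0"
}}

```text
t: 21.85
eef_pos: [0.4883, 0.082, 0.2201]
tool_rot: [0.703, -0.703, -0.074, 0.075]
force: [-1.2, -1.2, -4.5]
finger_gap: 0.0114
```

Call:
{"op": "send_rows", "data": {
  "rows": "-1 -0.04 0 -0.19 0 0.1 0;-1 -0.08 0 -0.38 0 0.2 0;-1 -0.12 0 -0.56 0 0.3 0;-1 -0.16 0 -0.75 0 0.4 0;-1 -0.205 0 -0.938 0 0.505 0"
}}

```text
t: 22.35
eef_pos: [0.4884, -0.0619, 0.2202]
tool_rot: [0.698, -0.698, 0.112, -0.112]
force: [0.1, -0.2, -4.6]
finger_gap: 0.0113
```

```bash
python3 - <<'E'
from h import *
plan(0.4756,-0.348,0.225,-78.5)
E
```

```text
t 22.35 at [ 0.4884 -0.0619  0.2202] jaw -18.2 gap 0.0113 q [-0.46  0.32  0.61  1.98 -0.23  0.91 -0.06]
SHIFT [ 0.515 -0.032 -1.838] TURN [ 0.     1.005 -0.   ] dyaw -60.3 rows>= 8.0
```

Call:
{"op": "send_rows", "data": {
  "rows": "-1 0.05 0 -0.18 0 0.1 0;-1 0.1 0 -0.37 0 0.2 0;-1 0.16 0 -0.55 0 0.3 0;-1 0.21 0 -0.74 0 0.4 0;-1 0.26 0 -0.92 0 0.5 0"
}}

```text
t: 22.85
eef_pos: [0.4828, -0.2051, 0.2202]
tool_rot: [0.645, -0.645, 0.289, -0.289]
force: [-0.1, -0.6, -4.6]
finger_gap: 0.0113
```

```bash
python3 - <<'E'
from h import *
for fn in ('scene0',):
    P=pose('scene'); d=np.load('scene0.npy'); C=cloud(P,d); z=C[...,2]
    m=(z>.110)&(z<.12)&(abs(C[...,0]-.473)<.12)&(abs(C[...,1]+.336)<.14); q=C[m][:,:2].astype(np.float32); print(m.sum(),cv2.minAreaRect(q), np.median(z[m]))
P,p,d=load('w2'); C=cloud(P,d); z=C[...,2]
m=(z>.105)&(z<.125)&(abs(C[...,0]-.473)<.12)&(abs(C[...,1]+.336)<.14); q=C[m][:,:2]; 
yd=np.array([-.1994,.9799]);xd=np.array([.9799,.1994]);print('w2 rim',m.sum(),(q@xd).min(),(q@yd).max(),'top',np.array([.473,-.3355])@xd-.066,np.array([.473,-.3355])@yd+.1, np.median(z[m]))
plan(0.4756,-0.348,0.225,-78.5)
E
```

```text
2410 ((0.47413143515586853, -0.33647483587265015), (0.1344521939754486, 0.20305022597312927), 11.683762550354004) 0.11459433650261497
w2 rim 2829 0.33091099353747155 -0.3205834657040199 top 0.330594 -0.3230726500000001 0.11363530803807564
t 22.85 at [ 0.4828 -0.2051  0.2202] jaw -48.2 gap 0.0113 q [-0.27  0.41  0.75  1.91 -0.34  0.95 -0.2 ]
SHIFT [ 0.678 -0.033 -0.671] TURN [ 0.     0.504 -0.001] dyaw -30.3 rows>= 4.0
```

Call:
{"op": "send_rows", "data": {
  "rows": "-1 0.14 -0.01 -0.135 0 0.1 0;-1 0.27 -0.02 -0.27 0 0.2 0;-1 0.41 -0.03 -0.4 0 0.3 0;-1 0.54 -0.033 -0.54 0 0.4 0;-1 0.678 -0.033 -0.67 0 0.504 0"
}}

```text
t: 23.35
eef_pos: [0.4763, -0.3476, 0.225]
tool_rot: [0.548, -0.548, 0.448, -0.447]
force: [-0.5, 0.7, -4.7]
finger_gap: 0.0117
```

Call:
{"op": "send_rows", "data": {
  "rows": "-1 0 0 0 0 0 0;-1 0 0 0 0 0 0;-1 0 0 0 0 0 0"
}}

```text
t: 23.65
eef_pos: [0.4771, -0.3455, 0.2249]
tool_rot: [0.549, -0.549, 0.446, -0.445]
force: [0.7, 0.3, -4.0]
finger_gap: 0.0113
```

```bash
python3 - <<'E'
from h import *
P,p,d=snap('wrist','w15'); snap('scene','s15'); Pt,pt,dt=snap('top','t15')
C=cloud(P,d); z=C[...,2]
yd=np.array([-.1994,.9799]);xd=np.array([.9799,.1994])
m=(z>.105)&(z<.12)&(abs(C[...,0]-.473)<.12)&(abs(C[...,1]+.336)<.14); q=C[m][:,:2]; print('rim w',m.sum(),(q@xd).min(),(q@xd).max(),(q@yd).min(),(q@yd).max(),'ctr exp',np.array([.4735,-.3355])@xd,np.array([.4735,-.3355])@yd)
m=(z>.185)&(z<.215); q=C[m][:,:2]; print('basket rim',m.sum(),(q@xd).min(),(q@xd).max(),(q@yd).min(),(q@yd).max())
plan(0.4761,-0.348,0.19,-78.5)
E
```

```text
rim w 8168 0.332644234115093 0.46388643254788686 -0.5221801811847077 -0.32152911452657507 ctr exp 0.39708394999999996 -0.42317235000000003
basket rim 11013 0.35872421544134847 0.4386057159781035 -0.4907722683267422 -0.3493810361514152
t 23.8 at [ 0.4774 -0.3458  0.2254] jaw -78.1 gap 0.0117 q [-0.05  0.57  0.85  1.74 -0.48  1.05 -0.39]
SHIFT [ 0.013  0.236 -0.011] TURN [-0.     0.006 -0.001] dyaw -0.4 rows>= 1.0
```

View pics/w15.png

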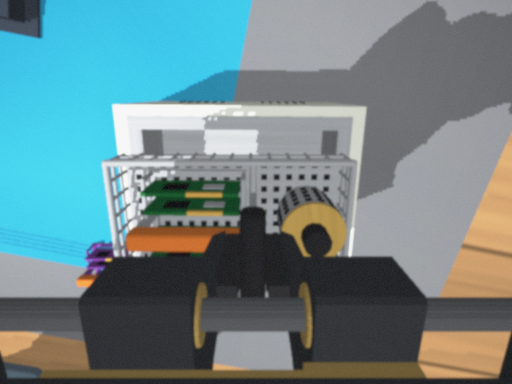

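View pics/s15.png

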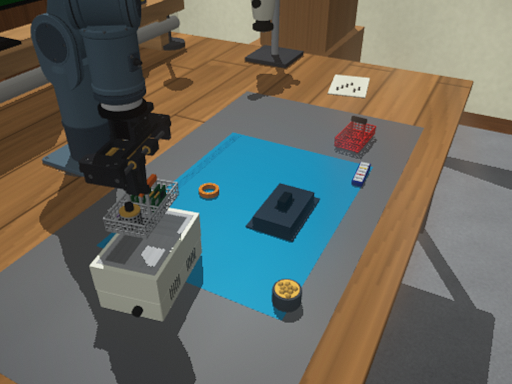

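The wrist view shows the basket rim centred on the tank rim to about 2 mm. Lowering with a small correction.

Call:
{"op": "send_rows", "data": {
  "rows": "-1 0.012 0.05 0 0 0.006 0;-1 0.012 0.1 0 0 0.006 0;-1 0.012 0.17 0 0 0.006 0;-1 0.012 0.24 0 0 0.006 0;-1 0.012 0.3 0 0 0.006 0"
}}

```text
t: 24.3
eef_pos: [0.477, -0.3485, 0.1791]
tool_rot: [-0.547, 0.547, -0.448, 0.447]
force: [0.0, 0.4, -5.3]
finger_gap: 0.0116
```

```bash
python3 - <<'E'
from h import *
P,p,d=snap('wrist','w16')
C=cloud(P,d); z=C[...,2]
yd=np.array([-.1994,.9799]);xd=np.array([.9799,.1994])
m=(z>.105)&(z<.12)&(abs(C[...,0]-.473)<.12)&(abs(C[...,1]+.336)<.14); q=C[m][:,:2]; print('rim w',m.sum(),(q@xd).min(),(q@xd).max(),(q@yd).min(),(q@yd).max())
m=(z>.145)&(z<.17); q=C[m][:,:2]; print('basket rim',m.sum(),(q@xd).min(),(q@xd).max(),(q@yd).min(),(q@yd).max())
plan(0.4775,-0.3475,0.13,-78.5)
E
```

```text
rim w 14292 0.3454766756728117 0.4638778752296398 -0.5223069559985319 -0.3214713915733581
basket rim 10030 0.35799530834221793 0.4381411151217193 -0.49353645541125424 -0.35242928122361483
t 24.35 at [ 0.4765 -0.3479  0.1779] jaw -78.6 gap 0.0118 q [-0.01  0.63  0.81  1.78 -0.54  0.97 -0.36]
SHIFT [-0.001  0.319  0.008] TURN [ 0.002 -0.001 -0.002] dyaw 0.1 rows>= 1.0
```

View pics/w16.png

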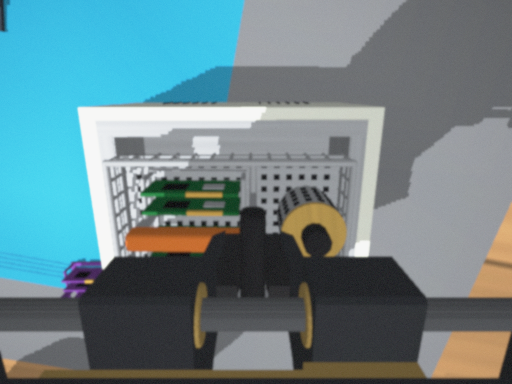

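Call:
{"op": "send_rows", "data": {
  "rows": "-1 0 0.06 0 0 0 0;-1 0 0.13 0 0 0 0;-1 0 0.2 0 0 0 0;-1 0 0.27 0 0 0 0;-1 0 0.33 0 0 0 0"
}}

```text
t: 24.85
eef_pos: [0.4772, -0.3486, 0.1299]
tool_rot: [-0.547, 0.547, -0.448, 0.448]
force: [-0.5, -0.6, -4.7]
finger_gap: 0.0116
```

Call:
{"op": "send_rows", "data": {
  "rows": "-1 0 0.03 0 0 0 0;-1 0 0.05 0 0 0 0;-1 0 0.075 0 0 0 0;-1 0 0.085 0 0 0 0;-1 0 0.085 0 0 0 0"
}}

```text
t: 25.35
eef_pos: [0.4774, -0.3488, 0.1183]
tool_rot: [0.547, -0.547, 0.448, -0.448]
force: [-0.2, -0.7, -3.9]
finger_gap: 0.0116
```

```bash
python3 - <<'E'
from h import *
plan(0.4766,-0.348,0.111,-78.5);print(arm.get_state()['force'])
E
```

```text
t 25.35 at [ 0.4774 -0.3488  0.1183] jaw -78.6 gap 0.0116 q [ 0.03  0.7   0.74  1.81 -0.61  0.87 -0.3 ]
SHIFT [-0.006  0.048 -0.004] TURN [-0.    -0.001  0.   ] dyaw 0.1 rows>= 1.0
[-0.17422522 -0.74014062 -3.91346118]
```

Call:
{"op": "send_rows", "data": {
  "rows": "-1 0 0.01 0 0 0 0;-1 0 0.02 0 0 0 0;-1 0 0.03 0 0 0 0;-1 0 0.035 0 0 0 0;-1 0 0.035 0 0 0 0"
}}

```text
t: 25.85
eef_pos: [0.4773, -0.3487, 0.1129]
tool_rot: [0.547, -0.547, 0.448, -0.448]
force: [-0.3, 0.8, -4.3]
finger_gap: 0.0116
```

Call:
{"op": "send_rows", "data": {
  "rows": "-1 0 0.007 0 0 0 0;-1 0 0.013 0 0 0 0;-1 0 0.013 0 0 0 0"
}}

```text
t: 26.15
eef_pos: [0.4774, -0.3489, 0.1112]
tool_rot: [0.547, -0.547, 0.448, -0.448]
force: [-0.1, -0.6, -2.6]
finger_gap: 0.0116
```

Nearly down: the force is unloading at the expected height. A bit lower, then release.

Call:
{"op": "send_rows", "data": {
  "rows": "-1 0 0.005 0 0 0 0;-1 0 0.008 0 0 0 0;-1 0 0.008 0 0 0 0"
}}

```text
t: 26.45
eef_pos: [0.4775, -0.3489, 0.1111]
tool_rot: [0.548, -0.547, 0.448, -0.448]
force: [-3.4, 4.1, 8.9]
finger_gap: 0.0115
```

Call:
{"op": "send_rows", "data": {
  "rows": "-0.3 0 0 0 0 0 0;-0.3 0 0 0 0 0 0;-0.3 0 0 0 0 0 0;-0.3 0 0 0 0 0 0"
}}

```text
t: 26.85
eef_pos: [0.4775, -0.3489, 0.1099]
tool_rot: [-0.547, 0.547, -0.448, 0.448]
force: [1.2, -0.4, 0.2]
finger_gap: 0.0309
```

Call:
{"op": "send_rows", "data": {
  "rows": "-0.3 0 -0.1 0 0 0 0;-0.3 0 -0.3 0 0 0 0;-0.3 0 -0.5 0 0 0 0;-0.3 0 -0.8 0 0 0 0;-0.3 0 -0.9 0 0 0 0"
}}

```text
t: 27.35
eef_pos: [0.4784, -0.3508, 0.25]
tool_rot: [0.547, -0.547, 0.446, -0.45]
force: [0.8, -1.1, -0.1]
finger_gap: 0.031
```

```bash
python3 - <<'E'
from h import *
P,p,d=snap('wrist','w17')
C=cloud(P,d); z=C[...,2]
yd=np.array([-.1994,.9799]);xd=np.array([.9799,.1994])
m=(z>.117)&(z<.14)&(abs(C[...,0]-.473)<.1)&(abs(C[...,1]+.336)<.1); q=C[m][:,:2]; print('handle',m.sum(),cv2.minAreaRect(q.astype(np.float32)),np.percentile(z[m],95))
plan(0.613,-0.006,0.22,1.8)
Pt,pt,dt=snap('top','t17')
C=cloud(Pt,dt); z=C[...,2]
S=C[130:190,235:315]; zz=S[...,2]
m=(zz>.022)&(zz<.036);print('lid top',cv2.minAreaRect(S[m][:,:2].astype(np.float32)))
m=(zz>.042)&(zz<.056);print('lid grip',m.sum(),cv2.minAreaRect(S[m][:,:2].astype(np.float32)))
E
```

```text
handle 749 ((0.49418267607688904, -0.31033653020858765), (0.11497771739959717, 0.04844273626804352), 69.10668182373047) 0.13281144927520377
t 27.4 at [ 0.4789 -0.3509  0.2505] jaw -78.6 gap 0.0306 q [-0.06  0.54  0.88  1.72 -0.46  1.1  -0.41]
SHIFT [-2.079  0.2    1.329] TURN [-1.00e-03 -1.34e+00  8.00e-03] dyaw 80.4 rows>= 10.0
lid top ((0.6144034266471863, -0.005097091197967529), (0.09684496372938156, 0.15779687464237213), 1.355008840560913)
lid grip 139 ((0.6142486929893494, -0.004726603627204895), (0.022926336154341698, 0.04414501413702965), 1.7986934185028076)
```

View pics/w17.png

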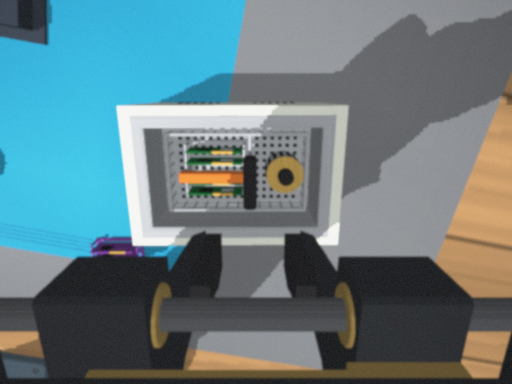

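The basket stands on the tank floor (handle top at z = 0.133, as expected), with rack and canister upright at (210,175) and (286,173). Next is the lid.

Call:
{"op": "send_rows", "data": {
  "rows": "-0.2 -0.25 0 0.16 0 0 0;-0.2 -0.5 0 0.32 0 0 0;-0.2 -0.75 0 0.48 0 0 0;-0.2 -1 0 0.64 0 0 0;-0.2 -1 0 0.64 0 0 0"
}}

```text
t: 27.95
eef_pos: [0.544, -0.1747, 0.2427]
tool_rot: [0.55, -0.549, 0.446, -0.443]
force: [-0.4, -0.4, 0.5]
finger_gap: 0.0355
```

Call:
{"op": "send_rows", "data": {
  "rows": "-0.2 -0.25 0 0.16 0 -0.14 0;-0.2 -0.5 0 0.32 0 -0.28 0;-0.2 -0.75 0 0.48 0 -0.42 0;-0.2 -1 0 0.64 0 -0.56 0;-0.2 -1 0 0.64 0 -0.67 0"
}}

```text
t: 28.45
eef_pos: [0.6073, -0.0085, 0.2428]
tool_rot: [0.671, -0.669, 0.228, -0.226]
force: [-0.6, 0.3, -0.8]
finger_gap: 0.0352
```

Call:
{"op": "send_rows", "data": {
  "rows": "-0.2 0 0 0 0 -0.14 0;-0.2 0 0 0 0 -0.28 0;-0.2 0 0 0 0 -0.42 0;-0.2 0 0 0 0 -0.56 0;-0.2 0 0 0 0 -0.67 0"
}}

```text
t: 28.95
eef_pos: [0.6053, -0.0171, 0.2435]
tool_rot: [-0.707, 0.707, 0.012, -0.014]
force: [-0.1, -0.5, -1.2]
finger_gap: 0.0352
```

```bash
python3 - <<'E'
from h import *
P,p,d=snap('wrist','w18')
C=cloud(P,d); z=C[...,2]
m=(z>.040)&(z<.06)&(abs(C[...,0]-.614)<.05)&(abs(C[...,1]+.005)<.06); print('grip',m.sum(),cv2.minAreaRect(C[m][:,:2].astype(np.float32)),np.median(z[m]))
m=(z>.022)&(z<.06)&(abs(C[...,0]-.614)<.08)&(abs(C[...,1]+.005)<.12); print('top',m.sum(),cv2.minAreaRect(C[m][:,:2].astype(np.float32)))
plan(0.6142,-0.005,0.1,1.6)
E
```

```text
grip 849 ((0.6153209209442139, -0.0020768120884895325), (0.02157546952366829, 0.045484092086553574), 2.0841927528381348) 0.048544459507835536
top 11588 ((0.6149895191192627, -0.0025340765714645386), (0.09613309800624847, 0.15812472999095917), 1.163567066192627)
t 29.0 at [ 0.6052 -0.0173  0.2436] jaw 2.4 gap 0.0354 q [-0.41  0.48  0.51  1.67 -0.26  1.06  0.22]
SHIFT [0.066 0.957 0.079] TURN [ 0.     0.013 -0.002] dyaw -0.8 rows>= 3.0
```

View pics/w18.png

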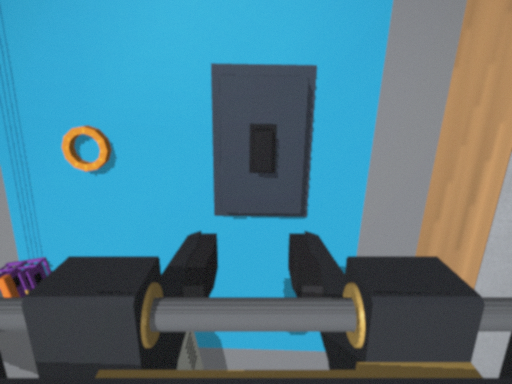

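```bash
python3 - <<'E'
from h import *
plan(0.615,-0.003,0.09,1.4)
E
```

```text
t 29.0 at [ 0.6052 -0.0173  0.2436] jaw 2.4 gap 0.0354 q [-0.41  0.48  0.51  1.67 -0.26  1.06  0.22]
SHIFT [0.072 1.024 0.092] TURN [ 0.     0.016 -0.002] dyaw -1.0 rows>= 4.0
```

Call:
{"op": "send_rows", "data": {
  "rows": "0.1 0.07 0.2 0.09 0 0.016 0;0.1 0.07 0.5 0.09 0 0.016 0;0.1 0.07 0.8 0.09 0 0.016 0;0.1 0.07 1 0.09 0 0.016 0;0.1 0.07 1 0.09 0 0.016 0"
}}

```text
t: 29.5
eef_pos: [0.612, -0.0031, 0.0899]
tool_rot: [-0.707, 0.707, 0.001, -0.008]
force: [0.5, -0.7, -0.5]
finger_gap: 0.0482
```

Call:
{"op": "send_rows", "data": {
  "rows": "0.1 0 0 0 0 0 0;0.1 0 0 0 0 0 0"
}}

```text
t: 29.7
eef_pos: [0.6176, -0.0032, 0.0967]
tool_rot: [-0.707, 0.707, 0.006, -0.004]
force: [0.4, -0.1, 0.7]
finger_gap: 0.0482
```

```bash
python3 - <<'E'
from h import *
P,p,d=snap('wrist','w19')
C=cloud(P,d); z=C[...,2]
m=(z>.040)&(z<.06)&(abs(C[...,0]-.614)<.05)&(abs(C[...,1]+.005)<.06); print('grip',m.sum(),cv2.minAreaRect(C[m][:,:2].astype(np.float32)),np.median(z[m]))
plan(0.615,-0.003,0.026,1.4)
E
```

```text
grip 2196 ((0.6149224638938904, -0.002238605171442032), (0.02195705845952034, 0.045672476291656494), 1.1098897457122803) 0.04857905324604557
t 29.75 at [ 0.6177 -0.0032  0.0969] jaw 0.8 gap 0.0484 q [-0.37  0.68  0.43  1.74 -0.38  0.79  0.25]
SHIFT [-0.019  0.473  0.001] TURN [-0.    -0.01   0.003] dyaw 0.6 rows>= 2.0
```

View pics/w19.png

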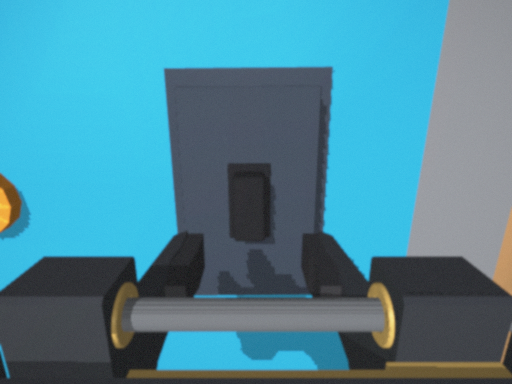

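Call:
{"op": "send_rows", "data": {
  "rows": "0.1 -0.018 0.12 0.004 0 -0.008 0;0.1 -0.018 0.25 0.004 0 -0.008 0;0.1 -0.018 0.36 0.004 0 -0.008 0;0.1 -0.018 0.45 0.004 0 -0.008 0;0.1 -0.018 0.465 0.004 0 -0.008 0"
}}

```text
t: 30.25
eef_pos: [0.6128, -0.0023, 0.024]
tool_rot: [0.707, -0.707, -0.008, 0.009]
force: [0.3, 0.7, 0.1]
finger_gap: 0.0487
```

Call:
{"op": "send_rows", "data": {
  "rows": "-1 0 0 0 0 0 0;-1 0 0 0 0 0 0;-1 0 0 0 0 0 0;-1 0 0 0 0 0 0",
  "force": 40
}}

```text
t: 30.65
eef_pos: [0.6143, -0.0024, 0.0259]
tool_rot: [-0.707, 0.707, 0.009, -0.008]
force: [-0.1, -0.1, 2.8]
finger_gap: 0.0217
```

Call:
{"op": "send_rows", "data": {
  "rows": "-1 0 -0.03 0 0 0 0;-1 0 -0.1 0 0 0 0;-1 0 -0.2 0 0 0 0;-1 0 -0.35 0 0 0 0;-1 0 -0.5 0 0 0 0"
}}

```text
t: 31.15
eef_pos: [0.6135, -0.0025, 0.1019]
tool_rot: [-0.707, 0.707, 0.008, -0.008]
force: [-0.2, 0.5, -1.3]
finger_gap: 0.0215
```

Call:
{"op": "send_rows", "data": {
  "rows": "-1 0 -0.2 0 0 0 0;-1 0 -0.45 0 0 0 0;-1 0 -0.7 0 0 0 0;-1 0 -0.85 0 0 0 0;-1 0 -0.85 0 0 0 0"
}}

```text
t: 31.65
eef_pos: [0.6157, -0.0028, 0.2323]
tool_rot: [0.707, -0.707, -0.011, 0.005]
force: [-0.1, -0.4, -2.3]
finger_gap: 0.0215
```

```bash
python3 - <<'E'
from h import *
P,p,d=snap('wrist','w20')
plan(0.4736,-0.3355,0.23,11.5)
E
```

```text
t 31.7 at [ 0.6143 -0.0024  0.2298] jaw 1.3 gap 0.0218 q [-0.43  0.51  0.51  1.67 -0.28  1.03  0.19]
SHIFT [-0.989 -0.007 -2.198] TURN [-0.    -0.17   0.004] dyaw 10.2 rows>= 8.0
```

View pics/w20.png

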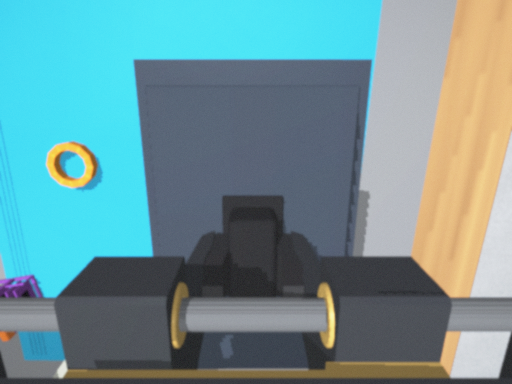

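Lid is held level. Carrying it over the tank.

Call:
{"op": "send_rows", "data": {
  "rows": "-1 -0.08 0 -0.18 0 0 0;-1 -0.16 0 -0.37 0 0 0;-1 -0.24 0 -0.55 0 0 0;-1 -0.32 0 -0.73 0 0 0;-1 -0.32 0 -0.73 0 0 0"
}}

```text
t: 32.2
eef_pos: [0.5648, -0.118, 0.2265]
tool_rot: [-0.706, 0.708, 0.004, -0.007]
force: [-0.4, -1.9, -2.1]
finger_gap: 0.0217
```

Call:
{"op": "send_rows", "data": {
  "rows": "-1 -0.08 0 -0.18 0 -0.04 0;-1 -0.16 0 -0.37 0 -0.08 0;-1 -0.24 0 -0.55 0 -0.12 0;-1 -0.32 0 -0.73 0 -0.17 0;-1 -0.32 0 -0.73 0 -0.17 0"
}}

```text
t: 32.7
eef_pos: [0.5197, -0.2276, 0.2268]
tool_rot: [-0.703, 0.704, 0.068, -0.07]
force: [-0.3, -1.6, -2.1]
finger_gap: 0.0213
```

```bash
python3 - <<'E'
from h import *
plan(0.474,-0.3345,0.225,11.5)
E
```

```text
t 32.7 at [ 0.5197 -0.2276  0.2268] jaw 11.2 gap 0.0213 q [-0.06  0.44  0.52  1.79 -0.25  0.99  0.75]
SHIFT [-0.438  0.014 -0.64 ] TURN [ 0.001 -0.004 -0.003] dyaw 0.3 rows>= 3.0
```

Call:
{"op": "send_rows", "data": {
  "rows": "-1 -0.11 0 -0.16 0 0 0;-1 -0.22 0 -0.32 0 0 0;-1 -0.33 0 -0.48 0 0 0;-1 -0.438 0 -0.64 0 0 0;-1 -0.438 0 -0.64 0 0 0"
}}

```text
t: 33.2
eef_pos: [0.4749, -0.3339, 0.2269]
tool_rot: [-0.703, 0.704, 0.068, -0.07]
force: [-0.3, -0.5, -1.8]
finger_gap: 0.0213
```

Call:
{"op": "send_rows", "data": {
  "rows": "-1 0 0 0 0 0 0;-1 0 0 0 0 0 0;-1 0 0 0 0 0 0"
}}

```text
t: 33.5
eef_pos: [0.4783, -0.329, 0.2272]
tool_rot: [0.704, -0.703, -0.072, 0.072]
force: [-0.7, -0.4, -2.6]
finger_gap: 0.0216
```

```bash
python3 - <<'E'
from h import *
P,p,d=snap('wrist','w21'); snap('scene','s21')
C=cloud(P,d); z=C[...,2]
yd=np.array([-.1994,.9799]);xd=np.array([.9799,.1994])
m=(z>.105)&(z<.12)&(abs(C[...,0]-.473)<.12)&(abs(C[...,1]+.336)<.14); q=C[m][:,:2]; print('rim w',m.sum(),(q@xd).min(),(q@xd).max(),(q@yd).min(),(q@yd).max())
m=(z>.19)&(z<.209)&(abs(C[...,0]-.473)<.12)&(abs(C[...,1]+.336)<.14); q=C[m][:,:2]; print('flange',m.sum(),(q@xd).min(),(q@xd).max(),(q@yd).min(),(q@yd).max())
plan(0.474,-0.3345,0.225,11.5)
E
```

```text
Traceback (most recent call last):
ValueError: zero-size array to reduction operation minimum which has no identity
```

View pics/w21.png

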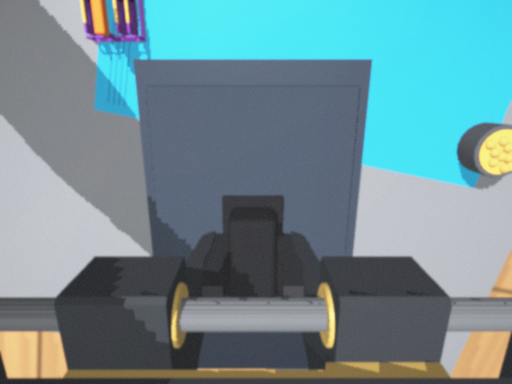

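View pics/s21.png

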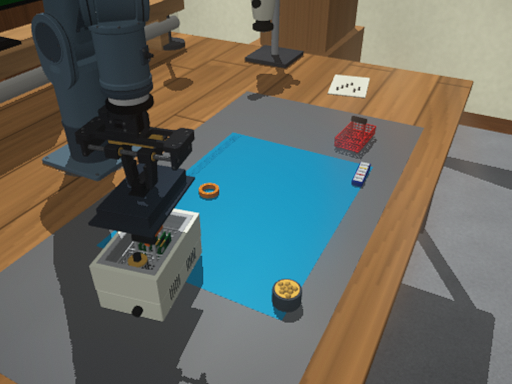

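```bash
python3 - <<'E'
from h import *
P,p,d=load('w21'); st=arm.get_state(); C=cloud(P,d)
M=arm.get_calibration('wrist')['mount']; v,u=np.mgrid[0:384,0:512]; f,cx,cy=P[2:]
T=(np.stack([(u-cx)/f,-(v-cy)/f,-np.ones(u.shape)],-1)*d[...,None])@M[:3,:3].T+M[:3,3]
m=(T[...,1]>.015)&(T[...,1]<.032)&(abs(T[...,0])<.09)
q=T[m]; print(m.sum(),q[:,0].min(),q[:,0].max(),q[:,2].max())
# edges per row for yaw
for r in (80,120,160,200):
    c=np.nonzero(m[r])[0]; print(r,T[r,c[0]].round(4),T[r,c[-1]].round(4))
# level: fit plane of raised top
m2=(T[...,1]>-.01)&(T[...,1]<.012)&(abs(T[...,0])<.045)&(T[...,2]>.03)&(T[...,2]<.075); q=T[m2]; A=np.c_[q[:,0],q[:,2],np.ones(len(q))]; print('plane y=',np.linalg.lstsq(A,q[:,1],rcond=None)[0])
plan(0.474,-0.3345,0.2,11.5)
E
```

```text
9049 -0.06067211038703969 0.06008007225633051 0.09157351849999897
80 [-0.06    0.0218  0.0815] [0.0592 0.0213 0.0813]
120 [-0.0599  0.0215  0.0615] [0.0591 0.0212 0.0614]
160 [-0.0598  0.0211  0.0401] [0.0595 0.0224 0.0397]
200 [-0.06    0.0217  0.0169] [0.0594 0.0224 0.0166]
plane y= [ 0.00137545 -0.00185118 -0.00191783]
t 33.6 at [ 0.4781 -0.3296  0.2274] jaw 11.6 gap 0.0216 q [ 0.13  0.46  0.54  1.75 -0.27  1.    0.97]
SHIFT [-0.033  0.183 -0.027] TURN [-0.     0.002  0.   ] dyaw -0.1 rows>= 1.0
```

Call:
{"op": "send_rows", "data": {
  "rows": "-1 -0.033 0.08 -0.027 0 0 0;-1 -0.033 0.18 -0.027 0 0 0;-1 -0.033 0.28 -0.027 0 0 0;-1 -0.033 0.36 -0.027 0 0 0;-1 -0.033 0.42 -0.027 0 0 0"
}}

```text
t: 34.1
eef_pos: [0.4729, -0.3352, 0.1628]
tool_rot: [0.704, -0.703, -0.07, 0.072]
force: [1.1, 0.8, -2.2]
finger_gap: 0.0215
```

Call:
{"op": "send_rows", "data": {
  "rows": "-1 0 0 0 0 0 0;-1 0 0 0 0 0 0;-1 0 0 0 0 0 0"
}}

```text
t: 34.4
eef_pos: [0.4738, -0.336, 0.1652]
tool_rot: [-0.703, 0.704, 0.071, -0.071]
force: [0.4, -0.6, -0.5]
finger_gap: 0.0219
```

```bash
python3 - <<'E'
from h import *
plan(0.474,-0.3345,0.145,11.5)
P,p,d=snap('scene','s22'); cv2.imwrite('pics/s22c.png',cv2.resize(p[140:330,60:240],None,fx=3.1,fy=3.1,interpolation=cv2.INTER_CUBIC))
E
```

```text
t 34.4 at [ 0.4738 -0.336   0.1652] jaw 11.5 gap 0.0219 q [ 0.17  0.54  0.5   1.81 -0.33  0.88  1.02]
SHIFT [0.003 0.135 0.01 ] TURN [0.001 0.001 0.001] dyaw -0.0 rows>= 1.0
```

View pics/s22c.png

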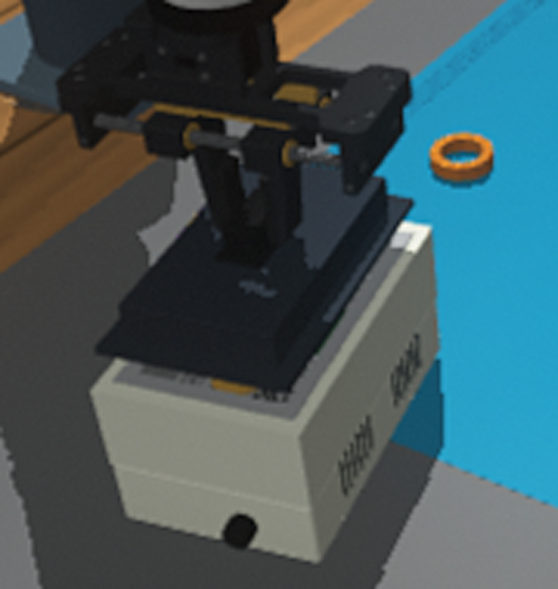

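Lid is over the cleaner and square to it. Lowering slowly.

Call:
{"op": "send_rows", "data": {
  "rows": "-1 0 0.03 0.005 0 0 0;-1 0 0.06 0.005 0 0 0;-1 0 0.09 0.005 0 0 0;-1 0 0.12 0.005 0 0 0;-1 0 0.13 0.005 0 0 0"
}}

```text
t: 34.95
eef_pos: [0.4729, -0.3347, 0.1444]
tool_rot: [0.704, -0.703, -0.071, 0.071]
force: [-0.1, 0.3, -2.8]
finger_gap: 0.0217
```

Call:
{"op": "send_rows", "data": {
  "rows": "-1 0 0.01 0 0 0 0;-1 0 0.015 0 0 0 0;-1 0 0.015 0 0 0 0"
}}

```text
t: 35.25
eef_pos: [0.4733, -0.335, 0.1429]
tool_rot: [-0.704, 0.704, 0.071, -0.071]
force: [0.0, -0.5, -1.3]
finger_gap: 0.0218
```

Call:
{"op": "send_rows", "data": {
  "rows": "-1 0 0.007 0 0 0 0;-1 0 0.013 0 0 0 0;-1 0 0.013 0 0 0 0"
}}

```text
t: 35.55
eef_pos: [0.4734, -0.335, 0.141]
tool_rot: [-0.704, 0.704, 0.071, -0.071]
force: [-0.9, 0.7, -1.0]
finger_gap: 0.0217
```

Call:
{"op": "send_rows", "data": {
  "rows": "-1 0 0.005 0 0 0 0;-1 0 0.01 0 0 0 0;-1 0 0.01 0 0 0 0"
}}

```text
t: 35.85
eef_pos: [0.4734, -0.335, 0.1408]
tool_rot: [0.704, -0.703, -0.071, 0.071]
force: [-3.7, 2.3, 11.0]
finger_gap: 0.0218
```

Contact with the rim. Releasing and withdrawing.

Call:
{"op": "send_rows", "data": {
  "rows": "0.1 0 0 0 0 0 0;0.1 0 0 0 0 0 0;0.1 0 0 0 0 0 0;0.1 0 0 0 0 0 0"
}}

```text
t: 36.25
eef_pos: [0.4733, -0.3349, 0.1393]
tool_rot: [-0.703, 0.704, 0.071, -0.071]
force: [0.4, 0.6, -0.1]
finger_gap: 0.0482
```

Call:
{"op": "send_rows", "data": {
  "rows": "0.1 0 -0.1 0 0 0 0;0.1 0 -0.25 0 0 0 0;0.1 0 -0.45 0 0 0 0;0.1 0 -0.65 -0.2 0 0 0;0.1 0 -0.8 -0.5 0 0 0"
}}

```text
t: 36.75
eef_pos: [0.4897, -0.407, 0.2627]
tool_rot: [0.703, -0.703, -0.073, 0.071]
force: [0.7, -1.0, -0.4]
finger_gap: 0.0485
```

```bash
python3 - <<'E'
from h import *
for n,f in (('wrist','w23'),('scene','s23'),('top','t23')):
    P,p,d=snap(n,f); C=cloud(P,d); z=C[...,2]
    yd=np.array([-.1994,.9799]);xd=np.array([.9799,.1994])
    b=(abs(C[...,0]-.473)<.12)&(abs(C[...,1]+.336)<.14)
    for nm,lo,hi in (('rim',.106,.1172),('lid flange+',.1185,.147),('lid top',.138,.148)):
        m=b&(z>lo)&(z<hi); q=C[m][:,:2].astype(np.float32)
        if m.sum()>50: print(f,nm,m.sum(),[np.round(x,4) for x in cv2.minAreaRect(q)],np.median(z[m]).round(4))
print(arm.get_state()['eef_pos'],arm.get_state()['force'])
E
```

```text
w23 rim 2883 [array([ 0.4761, -0.3469]), array([0.1326, 0.174 ]), np.float64(11.4683)] 0.1138
w23 lid flange+ 23348 [array([ 0.4751, -0.3441]), array([0.1202, 0.1655]), np.float64(11.503)] 0.1428
w23 lid top 20511 [array([ 0.4743, -0.3407]), array([0.0963, 0.1475]), np.float64(11.4498)] 0.1429
s23 rim 977 [array([ 0.4743, -0.3373]), array([0.1338, 0.2026]), np.float64(11.3253)] 0.114
s23 lid flange+ 3878 [array([ 0.4738, -0.338 ]), array([0.1217, 0.1858]), np.float64(11.3836)] 0.1426
s23 lid top 2552 [array([ 0.4738, -0.3378]), array([0.0976, 0.1621]), np.float64(11.2953)] 0.1434
t23 rim 801 [array([ 0.4735, -0.3369]), array([0.1323, 0.2024]), np.float64(11.4513)] 0.114
t23 lid flange+ 3151 [array([ 0.4726, -0.336 ]), array([0.1199, 0.1846]), np.float64(11.5582)] 0.1425
t23 lid top 2496 [array([ 0.4728, -0.3371]), array([0.0961, 0.1602]), np.float64(11.5908)] 0.1431
[ 0.48804    -0.41190814  0.26209276] [-0.14868859  0.727293   -0.26141678]
```

View pics/w23.png

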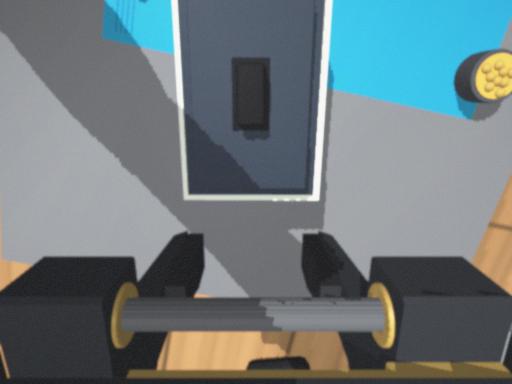

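View pics/s23.png

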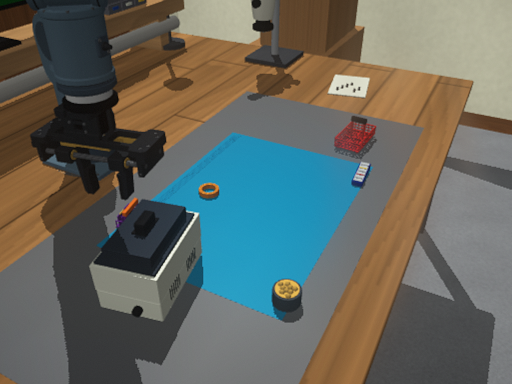

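Lid and cleaner centres agree to about 1 mm, and the raised top sits at z ≈ 0.143 (0.144 expected), so the lid is flat and square. The gripper is clear and the bystanders look undisturbed. Letting it settle for a few rows, then handing in.

Call:
{"op": "send_rows", "data": {
  "rows": "0.1 0 0 0 0 0 0;0.1 0 0 0 0 0 0;0.1 0 0 0 0 0 0;0.1 0 0 0 0 0 0"
}}

```text
t: 37.3
eef_pos: [0.4882, -0.4072, 0.2589]
tool_rot: [0.704, -0.703, -0.071, 0.072]
force: [-1.3, -0.3, 0.7]
finger_gap: 0.0483
```

```bash
python3 -c "
from plant import arm
print(arm.get_state()['t'],arm.get_state()['eef_pos']); print(arm.hand_in())"
```

```text
37.3 [ 0.48824048 -0.40715236  0.25889734]
the job is handed in; nothing more can be done
None
```

I put the rack and canister upright in the basket on the bench, lowered the loaded basket onto the tank floor turned about half round, set the lid on the rim, and handed in at 37.3 s. The hand-in reports no verdict, so the checks below are my own.

**Last checks:**
- **Basket:** before the lid went on, it stood on the tank floor with its handle top at z = 0.133 (expected there), rack and canister upright. The lid hides them now, so I could not recheck after that.
- **Lid:** in the top and scene views its centre is within about 1 mm of the rim's and square to about 0.1°. Its raised top measures 0.143 against 0.144 expected. The last wrist view cut off part of the lid, so it gave no usable centre.
- **Others:** the tape, tin and bit box looked undisturbed in the last scene picture; I did not measure them. The gripper was clear of everything.

**What failed or disagreed:**
- **Rack grasp:** the first try closed on air just above the bar. The cameras show the fingertips about 20 mm shorter than stated (tool y ≈ -6.5 mm, not +14 mm). I corrected for that, and every later grasp held.
- **Camera offset:** top and wrist views disagreed by up to about 2.5 mm in y.

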